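# Flick the ratchet pawl clear with a screwdriver and lower the lift table

## Task

Take the green-handled screwdriver, slide its blade under the tail of the red ratchet pawl on the small bench lift and flick the pawl up and over backwards, so that it stays clear of the ratchet wheel. Then press the lift table gently all the way down by the wooden block on it, and leave the screwdriver lying on the workbench. Feel your way with a light touch of the blade, force nothing, do not push the pawl with the gripper, and leave the chisel, the tape roll and the timber offcut where they are.

Things in the scene. Friction and masses are not known exactly. Their poses are not given: they have to be found in the camera images.
- lift: small blue bench lift on a grey base plate (180 x 250 x 12 mm), fixed to the bench. Origin on the bench under the base; +z up, its -x side is the front and faces the robot. Lift table with dark wooden block at y = +75 mm, ratchet winch at y = -70 mm. All above the base is clamped by hand b = -18 to 18 mm along x and c = 0 to 32 mm up from the _ref points; b and c are NOT measured: feel or look for them
- pivot_ref (a point): fixed point of the lift (x +30, y -70, z 150 mm): the pawl's pivot axis (along the lift's y) lies b behind (+x) and c above it. Blue side plates stand 14.5 mm either side of the pawl's middle plane: low ones, no higher than 14 mm under the pivot, and ears round the pivot, from 17 mm in front of it and to 12 mm over it
- tail_ref (a point): fixed point of the lift (x -47, y -70, z 145 mm): the lower edge of the tail end of the seated red pawl lies b, c from it. The pawl is a level bar 10 mm thick, 77 mm long forward of the pivot; its tail end is 24 mm wide and turned up, 26 mm high; up to 9 mm higher if the nose rides on a tooth. The nose hangs under the bar, its front face 21 mm behind the tail end: a blade slid in butts on it
- sill_ref (a point): fixed point of the lift (x -94, y -70, z 132 mm): the front edge of the top of the fixed yellow sill plate lies b, c from it. The sill is 37 mm wide, 5 mm thick, 54 mm deep in x; it juts out 47 mm in front of the tail, so a blade can be lowered onto it there and slid in under the tail, through a gap 13 mm high. Nothing stands in front of it
- pawl (a joint): angle of the pawl about its pivot, rad: 0 to 0.15 engaged in the wheel (level); grows as the tail is lifted up and back towards the lift's +x; pi/2 = upright; past about 1.75 it falls back by its own weight to 2.15, lying back on its stop clear of the wheel. Lifting takes 1 to 2 N under the tail
- table (a joint): height of the lift table over its lowest position, m: starts at about 0.05 to 0.065, 0 = fully down on the pedestal. A drag brake holds it at any height; pressing it down takes about 8 to 10 N, and with the pawl engaged it is blocked after at most 16 mm
- block_ref (a point): point on the lift (x 0, y +75, z 119.5 mm), fixed: with the table fully down, the centre of the flat top (50 x 60 mm in the lift's x and y) of the dark wooden block screwed on the lift table lies b, c from it, otherwise higher by the value of joint table; press it down there, vertically
- screwdriver: cross screwdriver with a green handle, 190 mm long, loose, lying on the bench, 0.08 kg. Its length lies along its own y: the blade, a round rod 8.4 mm thick, runs from y = -95 mm (tip) to -5 mm, the handle, up to 24 mm wide in x and 22 mm high, from -5 to +95 mm. Origin: mid-length, on its underside; the rod's axis is 11 mm above (own z)
- chisel: bench chisel with a yellow handle, 27 x 238 x 27 mm, loose, lying near the screwdriver along its own y; origin mid-length on the underside. To be left alone
- tape_roll: brown roll of masking tape, 101 mm across, 24 mm high, loose; origin under its centre. To be left alone
- offcut: timber offcut, 45 x 110 x 35 mm, loose; origin under its centre. To be left alone

How it is judged (in metres and radians):
On the way, in this order (a step that is already met when the one before it is completed fails the run):
1. the pawl is being lifted by the screwdriver, not by the fingers (value of joint pawl between 0.3 and 1.5 rad and contact force between screwdriver and lift above 0.2 N and contact force between the fingers and lift below 0.2 N), for 0.04 s.
2. the pawl lies back clear of the wheel while the table is still up (value of joint pawl above 1.9 rad and value of joint table above 0.03 m), for 0.2 s.
3. the table is fully down (value of joint table below 0.004 m and value of joint pawl above 1.9 rad), for 0.2 s.
At the end, for the whole second after the job is handed in: the pawl lies back clear of the wheel (over 1.9 rad), the table is down to within 4 mm, and the screwdriver lies at rest on the workbench (origin under 30 mm high), not touching the lift (all of step 3 and height (world z) of screwdriver between -0.02 and 0.03 m and linear speed of screwdriver below 0.03 m/s and contact force between screwdriver and lift below 0.1 N).
It fails at once if the screwdriver is pressed hard against the lift, its sill or its pawl (over 15 N) (contact force between screwdriver and lift above 15 N).
It fails at once if the gripper or arm is forced against the lift or its load (over 25 N) (contact force between any of the fingers, the arm and lift above 25 N).
It fails at once if the table is slammed down (faster than 0.2 m/s) (velocity of joint table below -0.2 m/s).
It fails at once if the chisel, tape roll or offcut is displaced by more than 30 mm (distance of any of chisel, tape_roll, offcut from where it was at the start of the episode above 0.03 m).
It also fails if it takes over 72 s, if anything falls off the work surface, if the arm or the gripper's body presses on something with over 40 N, if the wrist force passes 120 N, or if a joint passes its speed limit or range.

## Robot

A 6-joint arm with a two-finger parallel gripper is mounted at the origin on a cart in front of the work surface, level with it; the furniture and walls round the work are solid. World frame = base frame: x ahead of the robot, y to its left, z up, the work surface at z = 0. Lengths are in mm, angles in rad, forces in N, time in s.
With the tool pointing down it reaches from about 275 to 850 mm from the base axis. Payload 19 kg.
Tool frame: the origin (TCP) lies at the very end of the fingers, on their centre line; the grasp point (between the pads) lies 19 mm behind it; y points along the fingers, x is the direction in which the jaws open and shut, and the axes are right-handed (so a half turn about y gives the same grasp; the last joint's range is limited). The gripper opens to 85 mm and grips with 20 to 120 N. Pads are 22 mm wide; open, the fingers measure 114 mm over their backs; the gripper's body (76 mm by 85 mm) begins 54 mm behind the grasp point. The pads swing forward as they close: fully open they stand 13 mm farther back than shut.
Start: joints at [1.118, 0.15, 1.437, -0, 1.554, -0.134], TCP at [180.224, 545.994, 231.267] pointing down, gripper open.
Joint ranges: [-2.8, 2.8], [-0.68, 2.1], [0.12, 2.68], [-1.39, 4.53], [0.16, 2.79], [-2.81, 2.81]. Speed limits (rad/s): [1.89, 1.89, 2.22, 3.01, 3.01, 3.01].

## Interface

Orientations are given as a unit quaternion [w, x, y, z].
In Python, from bench import ctrl gives the robot as it stands.
- The arm moves only by the tool move_arm, never from a script. Its argument "increments" is a list of rows, each an object of numbers: "x", "y", "z": the shift along the world's x, y, z in m; "spin": the turn about the world's z in rad; "hand": the opening, from -1 (shut) to 1 (fully open). A call has 1 to 5 rows; each row shifts and turns the commanded pose from where the row before left it; what a row does not reach is not made up. A row lasts 1/8 s, in which the tool goes at most 62.5 mm and 10.7 degrees, less where a joint would pass 70% of its speed; a pose out of reach is approached as far as the arm can. A call is refused whole if a number of a shift passes 0.0625 or a number of a turn 0.188, either way. A call with a gripper value outside its range is refused whole. The fingers move at their own pace and stop on an object; "force" is the grip in N (left out, the last holds). Time passes only in rows, so rows that do not move let the fingers close. It gives the time, the measured TCP pose, the force and the opening at its end, in the units of the state.
- ctrl.state(): the state, without advancing time (a new reading comes with each control period).
- ctrl.read_camera(name): name is "scene" or "top" or "wrist"; returns the picture (480x640x3 uint8, blue, green, red); there is no depth.
- ctrl.camera_info(name): a dict with "K" (3x3 intrinsics, pixels), "distortion" ([k1, k2, p1, p2, k3] as OpenCV has them; the pictures are not rectified), "xyz" and "attitude" of the camera in the world. Camera axes: x right, y down, z forward; pixel columns grow to the right and rows downward; lengths in mm; the calibration is good to about 2 mm. A picture is of the moment at which its call begins: read the wrist's pose just before it. camera_info takes no time and is no camera call; for the wrist camera it gives the pose at the moment of the call.
- ctrl.finish_job(): hands the job in, once; it reports no verdict.
Trained networks look in the newest picture that a camera, given by its name, has taken for a name from the list of things; names that differ only in an ending like _2 or _b are one class to them, and where a whole thing is asked for, a point or a joint stands for the part that bears it (a point fixed in the world has none). Each returns a list of dicts, best first, with "p" (0 to 1); they miss things now and then, are a little off and sometimes report something else, mostly with a low value. They report only what shows in the picture. A call takes as long as a camera call.
- ctrl.spot_in(target, camera): "position" ([x, y, z] in mm, in world coordinates, good to about 4 mm: the middle of the surface that is visible of it).
- ctrl.cut_out(target, camera): "region" (480x640 bool, what is visible of it).
- ctrl.tip_of(target, camera): "position" ([x, y, z] in mm, in world coordinates, good to about 4 mm: a listed point, or the origin of a listed thing).
The state is a dict: "clock": time; "joint_pos": joint angles; "joint_velocities": joint speeds; "effort": joint torques, N m; "ee_pos": TCP position; "orientation": TCP orientation; "contact_force": force on the tool from outside, world axes, zero at the start; "torque": the same for the moment, N m; "finger_gap": finger opening in mm.
Only numpy, scipy, OpenCV 4.12 (cv2) and the standard library are available. Lean on these libraries where they do the work, as an engineer would, in place of code of your own. Each camera call takes 0.05 s, during which the arm holds its last target.

## Working session

There is one attempt and no reset: what is moved stays moved. The work goes in short steps, Python scripts to look and compute and a tool call to move; the robot and the scene stay as the last step left them, time stands still between calls to the robot, and variables do not carry over. Pictures are saved under pics/ and viewed, and the job is handed in when it is done.

Besides the shell and the picture viewer there is one more tool, called by a JSON object that holds its "method" and its "body". move_arm: Moves the arm, as the interface text tells. Its arguments: {"type":"object","properties":{"increments":{"type":"array","items":{"type":"object","properties":{"x":{"type":"number"},"y":{"type":"number"},"z":{"type":"number"},"spin":{"type":"number"},"hand":{"type":"number"}}}},"force":{"type":"number"}},"required":["increments"]}

```bash
ls; mkdir -p pics; cat > h.py <<'E'
from bench import ctrl
import numpy as np, cv2
from scipy.spatial.transform import Rotation as R
def snap(cam,name):
    im=np.asarray(ctrl.read_camera(cam)); cv2.imwrite(f'pics/{name}.png',im); return im
def camR(info):
    a=info['attitude']; a=np.array(a,float)
    return R.from_quat([a[1],a[2],a[3],a[0]]).as_matrix() if a.size==4 else a.reshape(3,3)
def proj(info,P):
    Rm=camR(info); P=np.atleast_2d(P).astype(float)
    pc=(P-np.array(info['xyz']))@Rm
    return cv2.projectPoints(pc,np.zeros(3),np.zeros(3),np.array(info['K'],float),np.array(info['distortion'],float))[0].reshape(-1,2)
def ray(info,uv):
    u=cv2.undistortPoints(np.array(uv,float).reshape(-1,1,2),np.array(info['K'],float),np.array(info['distortion'],float)).reshape(-1,2)
    d=np.c_[u,np.ones(len(u))]@camR(info).T
    return np.array(info['xyz'],float),d
def onz(info,uv,z):
    o,d=ray(info,uv); return o+d*((z-o[2])/d[:,2])[:,None]
def st():
    s=ctrl.state(); print('t',round(s['clock'],2),'tcp',np.round(s['ee_pos'],1),'q',np.round(s['orientation'],3),'F',np.round(s['contact_force'],2),'T',np.round(s['torque'],2),'gap',round(s['finger_gap'],1)); return s
E
python3 - <<'E'
from h import *
s=st(); print(s)
for c in ['scene','top','wrist']:
    i=ctrl.camera_info(c); print(c,i)
    snap(c,c+'0')
    for n in ['lift','screwdriver','chisel','tape_roll','offcut','pivot_ref','tail_ref','sill_ref','block_ref']:
        r=ctrl.tip_of(n,c)
        print(n,[(np.round(x['position'],1),round(x['p'],2),[k for k in x if k not in('position','p')]) for x in r[:2]])
st()
E
```

```text
pics
t 0.0 tcp [180.1 545.8 230.7] q [-0.573  0.573  0.414 -0.415] F [0.11 0.02 0.05] T [-0.05  0.    0.05] gap 85.1
{'clock': 0.0, 'joint_pos': array([ 1.11800612e+00,  1.50946424e-01,  1.43800922e+00,  1.75348614e-05,
        1.55380385e+00, -1.34015184e-01]), 'joint_velocities': array([-0.002133  ,  0.00032873, -0.00210172, -0.0019868 ,  0.00061381,
        0.00024406]), 'effort': array([-1.48433661e-03, -7.13036799e+01, -5.70904148e+01, -2.46877744e-04,
        8.38205509e-03,  8.10346410e-05]), 'ee_pos': array([180.1216543 , 545.80432095, 230.70886047]), 'orientation': array([-0.57282965,  0.57320848,  0.41393889, -0.41467196]), 'contact_force': array([0.10569822, 0.01574223, 0.05273953]), 'torque': array([-0.05295222,  0.0031106 ,  0.04900998]), 'finger_gap': 85.1114539501331}
scene {'K': array([[505.17313508,   0.        , 318.80105054],
       [  0.        , 505.17313508, 246.13219509],
       [  0.        ,   0.        ,   1.        ]]), 'distortion': array([-0.00714315,  0.        ,  0.        ,  0.        ,  0.        ]), 'xyz': array([ -135.13404924, -1068.86740206,   787
[... 1343 characters left out ...]
ll_ref [(array([530.3,  62. , 132.6]), 0.75, [])]
block_ref [(array([646.1, 181.1, 120.1]), 0.86, [])]
wrist {'K': array([[357.31781894,   0.        , 318.36778971],
       [  0.        , 357.31781894, 240.78309219],
       [  0.        ,   0.        ,   1.        ]]), 'distortion': array([0.02224264, 0.        , 0.        , 0.        , 0.        ]), 'xyz': array([114.80314239, 568.38643204, 374.02885368]), 'attitude': array([0.11060081, 0.80276087, 0.58045701, 0.08007562])}
lift []
screwdriver []
chisel []
tape_roll []
offcut []
pivot_ref []
tail_ref []
sill_ref []
block_ref []
t 1.5 tcp [180.2 546.  231.2] q [-0.573  0.573  0.414 -0.414] F [-0.32 -0.4  -0.37] T [ 0.04 -0.02 -0.06] gap 85.7
```

View pics/scene0.png

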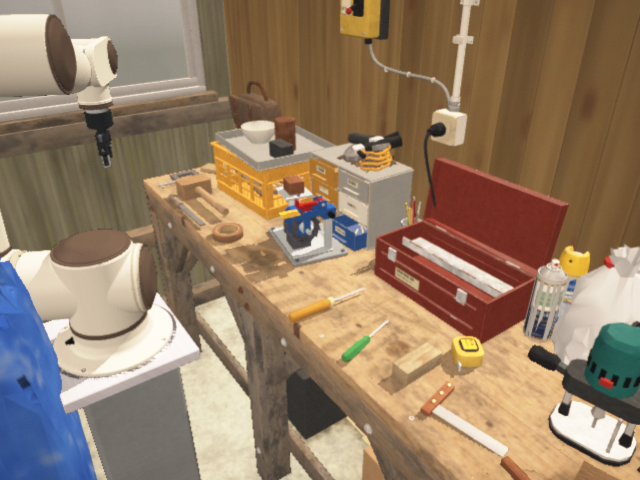

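View pics/top0.png

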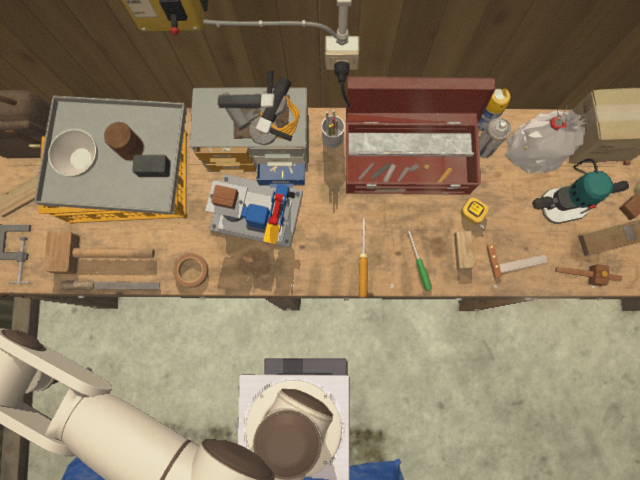

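```bash
python3 - <<'E'
from h import *
it=ctrl.camera_info('top'); isc=ctrl.camera_info('scene')
im=snap('top','top1'); 
r=ctrl.cut_out('screwdriver','top')
for x in r[:2]:
    m=x['region']; ys,xs=np.nonzero(m); print(x['p'],m.sum(),xs.min(),xs.max(),ys.min(),ys.max())
cv2.imwrite('pics/top1z.png',cv2.resize(im[170:310,190:450],None,fx=3,fy=3,interpolation=cv2.INTER_CUBIC))
sc=snap('scene','scene1')
cv2.imwrite('pics/scene1z.png',cv2.resize(sc[160:370,250:410],None,fx=2.8,fy=2.8,interpolation=cv2.INTER_CUBIC))
m=r[0]['region']
ys,xs=np.nonzero(m); P=onz(it,np.c_[xs,ys],11)[:,:2]
c=P.mean(0);u,s_,v=np.linalg.svd(P-c); d=v[0]*np.sign(v[0][0]); t=(P-c)@d
print('c',c,'d',d,'yaw',np.arctan2(d[1],d[0]),'ends',c+d*t.min(),c+d*t.max(),t.max()-t.min())
# lift yaw
for c in ['top','scene']:
  for n in ['pivot_ref','tail_ref','sill_ref','block_ref','lift','screwdriver']:
    print(c,n,[(np.round(x['position'],1),round(x['p'],2)) for x in ctrl.tip_of(n,c)[:2]])
  for n in ['table','pawl','block_ref']:
    print(c,n,'spot',[(np.round(x['position'],1),round(x['p'],2)) for x in ctrl.spot_in(n,c)[:2]])
E
```

```text
0.59 264 415 431 249 290
c [ 441.79494216 -376.23220722] d [0.95220318 0.30546539] yaw 0.31042713702848734 ends [ 394.45991299 -391.41721524] [ 516.24317549 -352.34932304] 127.89629871578867
top pivot_ref [(array([648.3,  29.8, 153.2]), 0.76)]
top tail_ref [(array([569.7,  48.5, 146.5]), 0.58)]
top sill_ref [(array([531.5,  61.9, 132.6]), 0.65)]
top block_ref [(array([648.7, 181.9, 118.4]), 0.81)]
top lift [(array([635.7, 110.7,   1.3]), 0.79)]
top screwdriver [(array([ 487.1, -366.2,    2.7]), 0.77), (array([ 493.2, -207.6,   -1.5]), 0.44)]
top table spot [(array([625.7, 184.5, 157.3]), 0.86), (array([451.4, 305.9,  20.6]), 0.35)]
top pawl spot [(array([ 452. , -202.7,   21.6]), 0.7)]
top block_ref spot [(array([610.8, 119.3,  90.8]), 0.87)]
scene pivot_ref [(array([647.8,  33.4, 152.6]), 0.71), (array([650.9, 185.2, 119.3]), 0.16)]
scene tail_ref [(array([574.4,  52.7, 143.6]), 0.83)]
scene sill_ref [(array([526. ,  63.9, 131.6]), 0.83)]
scene block_ref [(array([651.4, 187.6, 121.4]), 0.59)]
scene lift [(array([ 6.356e+02,  1.124e+02, -2.000e-01]), 0.67)]
scene screwdriver [(array([ 485.1, -360.8,   -9.1]), 0.8), (array([ 513.2, -499.2,   -1.7]), 0.21)]
scene table spot [(array([619.4, 160.9, 162.5]), 0.7)]
scene pawl spot [(array([586.7,  36.6, 180.1]), 0.72)]
scene block_ref spot [(array([603.5,  53.4,  85.9]), 0.92), (array([451.9, 300.1,  13.2]), 0.44)]
```

View pics/top1z.png

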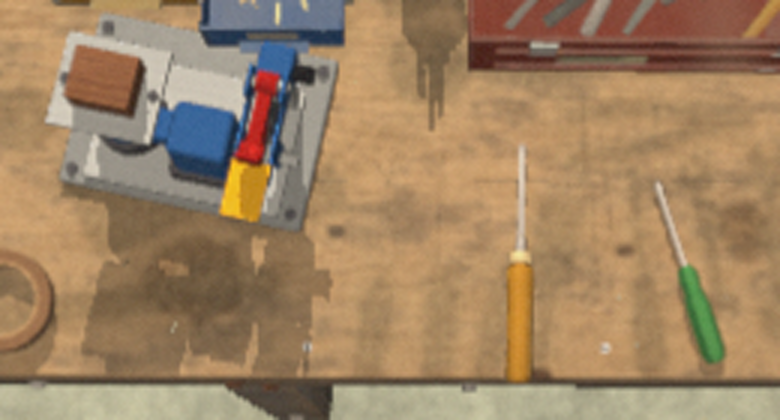

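View pics/scene1z.png

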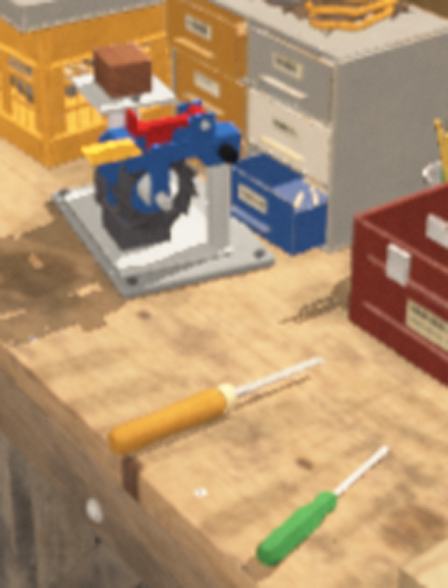

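```bash
python3 - <<'E'
from h import *
it=ctrl.camera_info('top')
f=lambda L:np.array(L)/3.+np.array([190,170])-0.33
p=onz(it,f([[658,183],[714,361],[685,265]]),11); print(p)
d=p[0]-p[1]; print(np.linalg.norm(d),np.arctan2(d[1],d[0]),(p[0]+p[1])/2)
b=onz(it,f([[300,229],[64,183],[339,62],[105,14]]),12); print(b, b.mean(0))
for a,c in [(2,0),(3,1)]: e=b[a]-b[c]; print('x',np.linalg.norm(e),np.arctan2(e[1],e[0]))
for a,c in [(1,0),(3,2)]: e=b[a]-b[c]; print('y',np.linalg.norm(e),np.arctan2(e[1],e[0])-np.pi/2)
E
```

```text
[[ 572.06883724 -336.77042466   11.        ]
 [ 394.67904139 -388.23091332   11.        ]
 [ 489.59556668 -361.8340459    11.        ]]
184.70333392767316 0.28234814820303866 [ 483.37393931 -362.50066899   11.        ]
[[524.06075261  19.83844084  12.        ]
 [569.68939625 257.54990476  12.        ]
 [695.17141584 -16.84366125  12.        ]
 [745.27649993 222.84644612  12.        ]] [633.54951616 120.84778262  12.        ]
x 174.99838766700242 -0.21118011479232235
x 178.98368925901073 -0.19512762369538209
y 242.0510549526384 -0.1896430377058238
y 244.8711232983429 -0.20607362024713716
```

```bash
python3 - <<'E'
from h import *
s=ctrl.state();q=s['orientation'];M=R.from_quat([q[1],q[2],q[3],q[0]]).as_matrix();print(M.round(3));x=M[:,0];y=np.arctan2(x[1],x[0]);print('jawyaw',y,'need',.282+np.pi/2-y,.282-np.pi/2-y)
i=ctrl.camera_info('wrist');print(camR(i).round(3),M.T@(np.array(i['xyz'])-s['ee_pos']))
E
```

```text
[[ 0.313 -0.    -0.95 ]
 [ 0.95  -0.     0.313]
 [-0.    -1.     0.   ]]
jawyaw 1.2520406016449712 need 0.6007557251499254 -2.5408369284398677
[[ 0.313  0.914  0.257]
 [ 0.95  -0.302 -0.085]
 [ 0.     0.271 -0.963]] [   0.74723952 -142.75973902   69.13208353]
```

{"method": "move_arm", "body": {"increments": [{"x":0.045,"y":-0.06,"spin":0.06,"hand":0.2},{"x":0.045,"y":-0.06,"spin":0.06},{"x":0.045,"y":-0.06,"spin":0.06},{"x":0.045,"y":-0.06,"spin":0.06},{"x":0.045,"y":-0.06,"spin":0.06}]}}

```text
invalid input at $.increments[0]: expected keys x, y, z, spin, hand
```

{"method": "move_arm", "body": {"increments": [{"y":-0.06,"spin":0.06},{"y":-0.06,"spin":0.06},{"y":-0.06,"spin":0.06},{"y":-0.06,"spin":0.06},{"y":-0.06,"spin":0.06}]}}

```text
invalid input at $.increments[0]: expected keys x, y, z, spin, hand
```

{"method": "move_arm", "body": {"increments": [{"y":-0.06},{"y":-0.06},{"y":-0.06},{"y":-0.06},{"y":-0.06}]}}

```text
invalid input at $.increments[0]: expected keys x, y, z, spin, hand
```

{"method": "move_arm", "body": {"increments": [{"x":0.045,"y":-0.06,"z":0,"spin":0.06,"hand":0.2},{"x":0.045,"y":-0.06,"z":0,"spin":0.06,"hand":0.2},{"x":0.045,"y":-0.06,"z":0,"spin":0.06,"hand":0.2},{"x":0.045,"y":-0.06,"z":0,"spin":0.06,"hand":0.2},{"x":0.045,"y":-0.06,"z":0,"spin":0.06,"hand":0.2}]}}

```text
clock: 3.18
ee_pos: [368.5, 294.3, 231.5]
orientation: [-0.504, 0.504, 0.496, -0.496]
contact_force: [1.3, 0.6, -0.2]
finger_gap: 51.0
```

{"method": "move_arm", "body": {"increments": [{"x":0,"y":-0.06,"z":0,"spin":0.06,"hand":0.2},{"x":0,"y":-0.06,"z":0,"spin":0.06,"hand":0.2},{"x":0,"y":-0.06,"z":0,"spin":0.06,"hand":0.2},{"x":0,"y":-0.06,"z":0,"spin":0.06,"hand":0.2},{"x":0,"y":-0.06,"z":0,"spin":0.06,"hand":0.2}]}}

```text
clock: 3.8
ee_pos: [367.3, -5.8, 231.6]
orientation: [-0.424, 0.425, 0.566, -0.565]
contact_force: [1.1, -0.6, 0.2]
finger_gap: 51.3
```

{"method": "move_arm", "body": {"increments": [{"x":0,"y":-0.06,"z":0,"spin":0,"hand":0.2},{"x":0,"y":-0.06,"z":0,"spin":0,"hand":0.2},{"x":0,"y":-0.06,"z":0,"spin":0,"hand":0.2},{"x":0,"y":-0.06,"z":0,"spin":0,"hand":0.2},{"x":0,"y":-0.06,"z":0,"spin":0,"hand":0.2}]}}

```text
clock: 4.42
ee_pos: [367.2, -306.2, 231.5]
orientation: [0.425, -0.425, -0.565, 0.565]
contact_force: [1.1, 0.5, 1.6]
finger_gap: 51.2
```

```bash
python3 - <<'E'
from h import *
st();i=ctrl.camera_info('wrist');snap('wrist','w1')
for n in ['screwdriver','chisel']:
    print(n,[(np.round(x['position'],1),round(x['p'],2)) for x in ctrl.tip_of(n,'wrist')[:2]])
q=ctrl.state()['orientation'];x=R.from_quat([q[1],q[2],q[3],q[0]]).as_matrix()[:,0];print('yaw',np.arctan2(x[1],x[0]))
r=ctrl.cut_out('screwdriver','wrist')
if r:
    m=r[0]['region'];ys,xs=np.nonzero(m);P=onz(i,np.c_[xs,ys],11)[:,:2];c=P.mean(0);d=np.linalg.svd(P-c,full_matrices=False)[2][0];d*=np.sign(d[0]);t=(P-c)@d
    print(r[0]['p'],m.sum(),c,np.arctan2(d[1],d[0]),c+d*t.min(),c+d*t.max())
E
```

```text
t 4.42 tcp [ 367.2 -306.2  231.5] q [ 0.425 -0.425 -0.565  0.565] F [1.13 0.51 1.58] T [ 0.03 -0.1   0.02] gap 51.2
screwdriver [(array([ 485.2, -366.4,   -1.9]), 0.64)]
chisel [(array([ 490.5, -203.7,   -1.5]), 0.78)]
yaw 1.848710870295578
0.8 1791 [ 435.33249842 -380.84761019] 0.29030324399630125 [ 395.10539955 -392.86517698] [ 487.54722037 -365.24882415]
```

View pics/w1.png

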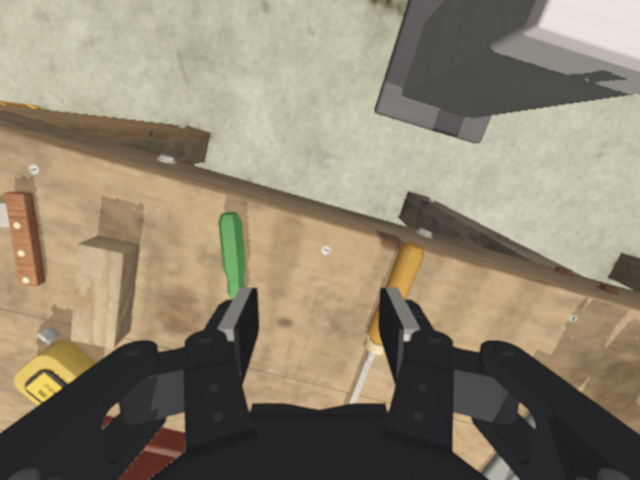

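{"method": "move_arm", "body": {"increments": [{"x":0.041,"y":-0.034,"z":-0.03,"spin":0,"hand":0.0},{"x":0.042,"y":-0.034,"z":-0.03,"spin":0,"hand":0.0},{"x":0,"y":0,"z":-0.055,"spin":0,"hand":0.0},{"x":0,"y":0,"z":-0.055,"spin":0,"hand":0.0},{"x":0,"y":0,"z":-0.03,"spin":0,"hand":0.0}]}}

```text
clock: 5.25
ee_pos: [450.5, -369.7, 28.8]
orientation: [-0.425, 0.424, 0.566, -0.565]
contact_force: [0.3, 1.0, 0.6]
finger_gap: 42.9
```

```bash
python3 - <<'E'
from h import *
st();i=ctrl.camera_info('wrist');snap('wrist','w2')
r=ctrl.cut_out('screwdriver','wrist')
st()
if r:
    m=r[0]['region'];ys,xs=np.nonzero(m);P=onz(i,np.c_[xs,ys],11)[:,:2];c=P.mean(0);d=np.linalg.svd(P-c,full_matrices=False)[2][0];d*=np.sign(d[0]);t=(P-c)@d
    print(r[0]['p'],m.sum(),c,np.arctan2(d[1],d[0]),c+d*t.min(),c+d*t.max())
E
```

```text
t 5.25 tcp [ 450.5 -369.7   28.8] q [-0.425  0.424  0.566 -0.565] F [0.26 1.04 0.58] T [-0.06 -0.01 -0.04] gap 42.9
t 5.35 tcp [ 449.9 -369.4   28.5] q [-0.426  0.423  0.566 -0.565] F [-0.62  0.48  0.34] T [-0.05  0.01 -0.07] gap 42.7
0.6 9978 [ 440.47114888 -379.04355072] 0.29868233677583966 [ 394.90658897 -393.07256378] [ 517.1838118  -355.42425204]
```

View pics/w2.png

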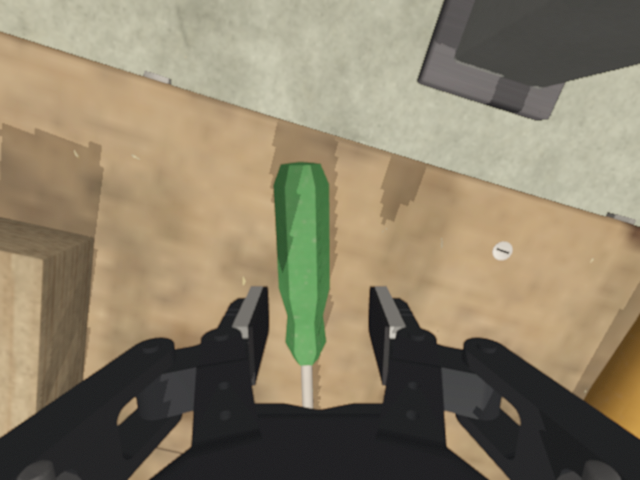

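{"method": "move_arm", "body": {"increments": [{"x":0.001,"y":-0.006,"z":-0.012,"spin":0.01,"hand":0.0},{"x":0,"y":0,"z":-0.013,"spin":0,"hand":-0.05},{"x":0,"y":0,"z":0,"spin":0,"hand":-1},{"x":0,"y":0,"z":0,"spin":0,"hand":-1},{"x":0,"y":0,"z":0,"spin":0,"hand":-1}], "force": 80}}

```text
clock: 5.98
ee_pos: [451.9, -378.2, 6.7]
orientation: [0.422, -0.422, -0.567, 0.567]
contact_force: [0.5, -0.9, -1.3]
finger_gap: 20.6
```

{"method": "move_arm", "body": {"increments": [{"x":0,"y":0,"z":0,"spin":0,"hand":-1},{"x":0,"y":0,"z":0,"spin":0,"hand":-1}], "force": 80}}

```text
clock: 6.22
ee_pos: [451.8, -378.0, 6.4]
orientation: [0.422, -0.422, -0.567, 0.567]
contact_force: [0.4, -0.3, -0.7]
finger_gap: 20.7
```

{"method": "move_arm", "body": {"increments": [{"x":0,"y":0,"z":0.02,"spin":0,"hand":-1},{"x":0,"y":0,"z":0.05,"spin":0,"hand":-1},{"x":0,"y":0,"z":0.06,"spin":0,"hand":-1},{"x":0,"y":0,"z":0.06,"spin":0,"hand":-1},{"x":0,"y":0,"z":0.04,"spin":0,"hand":-1}]}}

```text
clock: 6.85
ee_pos: [451.9, -378.1, 239.5]
orientation: [0.421, -0.423, -0.567, 0.567]
contact_force: [0.5, -0.0, -1.6]
finger_gap: 20.8
```

```bash
python3 - <<'E'
from h import *
st();i=ctrl.camera_info('wrist');snap('wrist','w3');sc=snap('scene','s3');tp=snap('top','t3')
st()
for c in ['scene','top']:
    print([(np.round(x['position'],1),round(x['p'],2)) for x in ctrl.tip_of('screwdriver',c)[:2]])
u=proj(ctrl.camera_info('scene'),ctrl.state()['ee_pos'])[0].astype(int);print(u)
cv2.imwrite('pics/s3z.png',cv2.resize(sc[u[1]-70:u[1]+70,u[0]-60:u[0]+110],None,fx=4,fy=4,interpolation=cv2.INTER_CUBIC))
E
```

```text
t 6.85 tcp [ 451.9 -378.1  239.5] q [ 0.421 -0.423 -0.567  0.567] F [ 0.53 -0.04 -1.55] T [ 0.02 -0.03  0.06] gap 20.8
t 7.0 tcp [ 452.2 -378.4  238.4] q [ 0.421 -0.423 -0.567  0.568] F [ 0.3  -0.19 -1.99] T [0.01 0.02 0.02] gap 20.1
[(array([ 485.7, -364.2,  229.5]), 0.64)]
[]
[361 263]
```

View pics/w3.png

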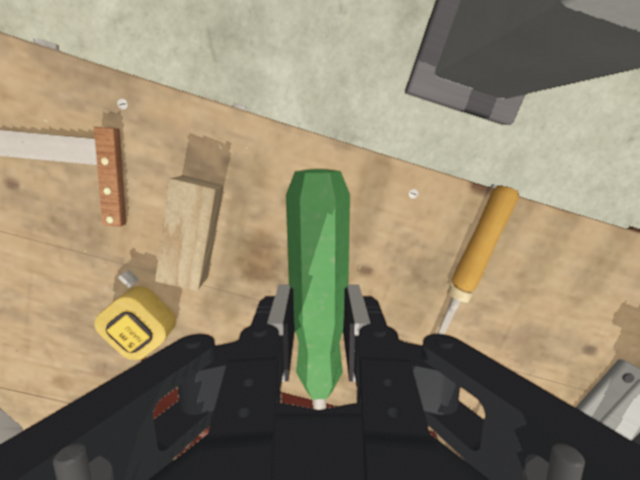

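View pics/s3z.png

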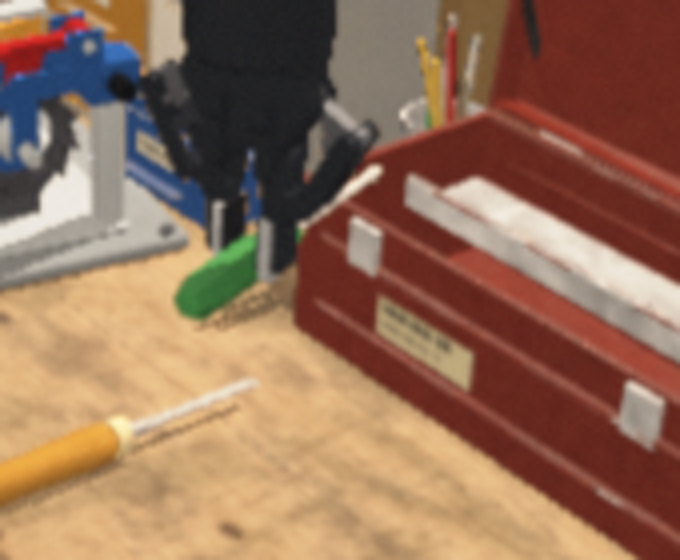

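```bash
python3 - <<'E'
from h import *
s=ctrl.state();q=s['orientation'];x=R.from_quat([q[1],q[2],q[3],q[0]]).as_matrix()[:,0];y=np.arctan2(x[1],x[0]);print('yaw',y)
d=np.array([np.cos(y-np.pi/2),np.sin(y-np.pi/2),0]);T=np.array(s['ee_pos'])
for L in [-59,36,131]:
  print(L,[proj(ctrl.camera_info(c),T+d*L+[0,0,4.6]).round(1) for c in ['scene','top']], T+d*L)
t=cv2.imread('pics/t3.png'); cv2.imwrite('pics/t3z.png',cv2.resize(t[190:330,360:500],None,fx=5,fy=5,interpolation=cv2.INTER_CUBIC))
c=cv2.imread('pics/s3.png'); cv2.imwrite('pics/s3y.png',cv2.resize(c[210:290,330:420],None,fx=8,fy=7,interpolation=cv2.INTER_CUBIC))
E
```

```text
yaw 1.861982158148925
-59 [array([[345.1, 273.7]]), array([[445.4, 282.6]])] [ 394.99116647 -394.75564536  235.35544515]
36 [array([[371.2, 254.8]]), array([[433.7, 247.3]])] [ 485.99205699 -367.48225312  235.35544515]
131 [array([[394.4, 238. ]]), array([[422.3, 212.7]])] [ 576.99294751 -340.20886087  235.35544515]
```

View pics/t3z.png

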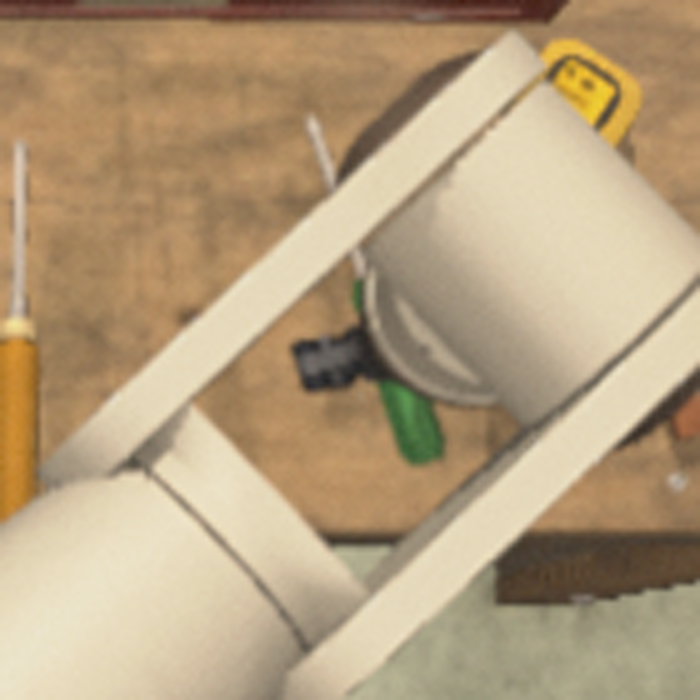

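View pics/s3y.png

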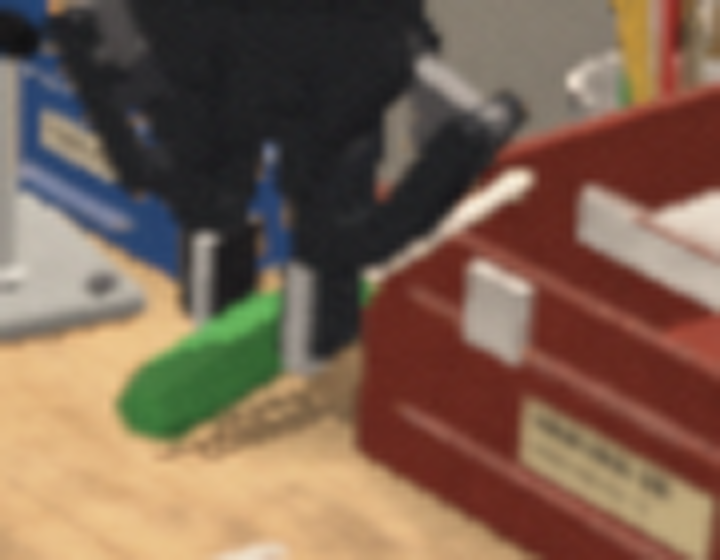

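{"method": "move_arm", "body": {"increments": [{"x":-0.01,"y":0.03,"z":0.045,"spin":-0.07,"hand":-1},{"x":-0.01,"y":0.03,"z":0.045,"spin":-0.07,"hand":-1},{"x":-0.01,"y":0.04,"z":0.045,"spin":-0.07,"hand":-1},{"x":0,"y":0.05,"z":0.035,"spin":-0.07,"hand":-1},{"x":0,"y":0.055,"z":0.02,"spin":-0.07,"hand":-1}]}}

```text
clock: 7.72
ee_pos: [421.5, -171.9, 426.5]
orientation: [0.515, -0.515, -0.484, 0.484]
contact_force: [1.5, 0.1, -1.6]
finger_gap: 20.3
```

{"method": "move_arm", "body": {"increments": [{"x":0,"y":0.055,"z":0.01,"spin":-0.07,"hand":-1},{"x":0.02,"y":0.055,"z":0,"spin":-0.07,"hand":-1},{"x":0.035,"y":0.05,"z":0,"spin":0,"hand":-1},{"x":0.035,"y":0.05,"z":0,"spin":0,"hand":-1},{"x":0.03,"y":0.035,"z":0,"spin":0,"hand":-1}]}}

```text
clock: 8.35
ee_pos: [542.7, 74.4, 434.5]
orientation: [0.547, -0.546, -0.448, 0.449]
contact_force: [-0.5, -1.1, -0.2]
finger_gap: 20.1
```

{"method": "move_arm", "body": {"increments": [{"x":0.02,"y":0.0,"z":0,"spin":0,"hand":-1},{"x":0,"y":0,"z":0,"spin":0,"hand":-1},{"x":0,"y":0,"z":0,"spin":0,"hand":-1}]}}

```text
clock: 8.72
ee_pos: [561.4, 71.8, 435.5]
orientation: [0.548, -0.547, -0.447, 0.448]
contact_force: [-0.3, 0.3, -0.5]
finger_gap: 20.6
```

```bash
cat > look.py <<'E'
from h import *
import sys,json
tag=sys.argv[1]
st();i=ctrl.camera_info('wrist');snap('wrist','w'+tag)
json.dump({k:np.array(i[k]).tolist() for k in i},open(f'pics/w{tag}.json','w'))
q=ctrl.state()['orientation'];x=R.from_quat([q[1],q[2],q[3],q[0]]).as_matrix()[:,0];print('yaw',np.arctan2(x[1],x[0]))
for n in sys.argv[2:]:
    print(n,[(np.round(x['position'],1),round(x['p'],2)) for x in ctrl.tip_of(n,'wrist')[:2]])
E
python3 look.py 4 lift pivot_ref tail_ref sill_ref block_ref
```

```text
t 8.72 tcp [561.4  71.8 435.5] q [ 0.548 -0.547 -0.447  0.448] F [-0.31  0.35 -0.52] T [-0.02 -0.05 -0.01] gap 20.6
yaw 1.3714724133533205
lift [(array([633.7, 110.7,  -3.5]), 0.96)]
pivot_ref []
tail_ref []
sill_ref [(array([526.9,  61. , 131.3]), 0.77)]
block_ref []
```

View pics/w4.png

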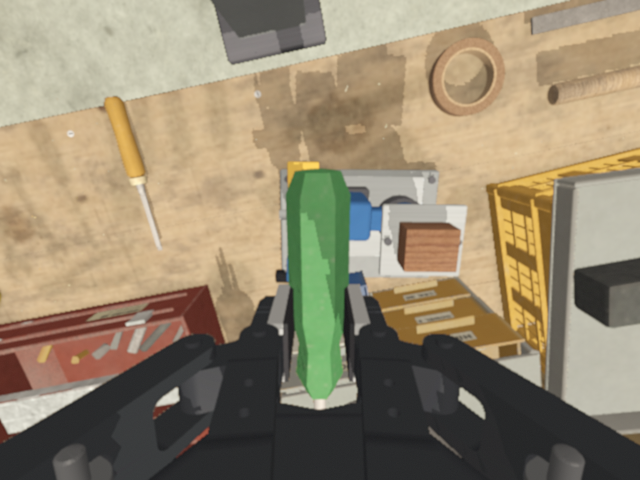

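{"method": "move_arm", "body": {"increments": [{"x":0.0,"y":0.04,"z":-0.01,"spin":0,"hand":-1},{"x":0,"y":0.05,"z":-0.01,"spin":0,"hand":-1},{"x":0,"y":0,"z":0,"spin":0,"hand":-1},{"x":0,"y":0,"z":0,"spin":0,"hand":-1}]}}

```text
clock: 9.52
ee_pos: [561.6, 161.8, 416.5]
orientation: [-0.547, 0.547, 0.448, -0.448]
contact_force: [-0.5, -0.7, -1.1]
finger_gap: 20.6
```

```bash
python3 look.py 5 lift pivot_ref tail_ref sill_ref block_ref
```

```text
t 9.53 tcp [561.6 161.8 416.5] q [-0.547  0.547  0.448 -0.448] F [-0.49 -0.7  -1.09] T [ 0.01  0.01 -0.02] gap 20.6
yaw 1.3716090908523388
lift [(array([633.1, 109. ,  -1.3]), 0.94), (array([653.1,  32.7, 150. ]), 0.17)]
pivot_ref [(array([649.2,  34.4, 149.4]), 0.79)]
tail_ref [(array([579.5,  48.1, 145.9]), 0.65), (array([526.6,  59.2, 133.6]), 0.35)]
sill_ref [(array([525.9,  60.8, 131. ]), 0.6)]
block_ref []
```

{"method": "move_arm", "body": {"increments": [{"x":0.0,"y":-0.05,"z":0,"spin":0,"hand":-1},{"x":0,"y":-0.055,"z":0,"spin":0,"hand":-1},{"x":0,"y":-0.055,"z":0,"spin":0,"hand":-1},{"x":0,"y":0,"z":0,"spin":0,"hand":-1},{"x":0,"y":0,"z":0,"spin":0,"hand":-1}]}}

```text
clock: 10.45
ee_pos: [561.7, 1.8, 416.4]
orientation: [-0.547, 0.547, 0.448, -0.448]
contact_force: [0.0, 0.7, -0.9]
finger_gap: 20.4
```

```bash
python3 look.py 6 lift pivot_ref tail_ref sill_ref block_ref
python3 - <<'E'
import cv2,numpy as np
a=cv2.imread('pics/w5.png');b=cv2.imread('pics/w6.png')
cv2.imwrite('pics/w5z.png',cv2.resize(a[130:330,150:420],None,fx=2.9,fy=2.9,interpolation=cv2.INTER_CUBIC))
cv2.imwrite('pics/w6z.png',cv2.resize(b[130:330,330:600],None,fx=2.9,fy=2.9,interpolation=cv2.INTER_CUBIC))
E
```

```text
t 10.45 tcp [561.7   1.8 416.4] q [-0.547  0.547  0.448 -0.448] F [ 0.05  0.68 -0.87] T [ 0.02 -0.07 -0.01] gap 20.4
yaw 1.3721578477913638
lift [(array([637.9, 109.5,  -2.3]), 0.61)]
pivot_ref [(array([648.4,  32.4, 151.6]), 0.77)]
tail_ref [(array([571.3,  50.7, 144.4]), 0.79)]
sill_ref [(array([528.2,  61.5, 133.6]), 0.87)]
block_ref []
```

View pics/w5z.png

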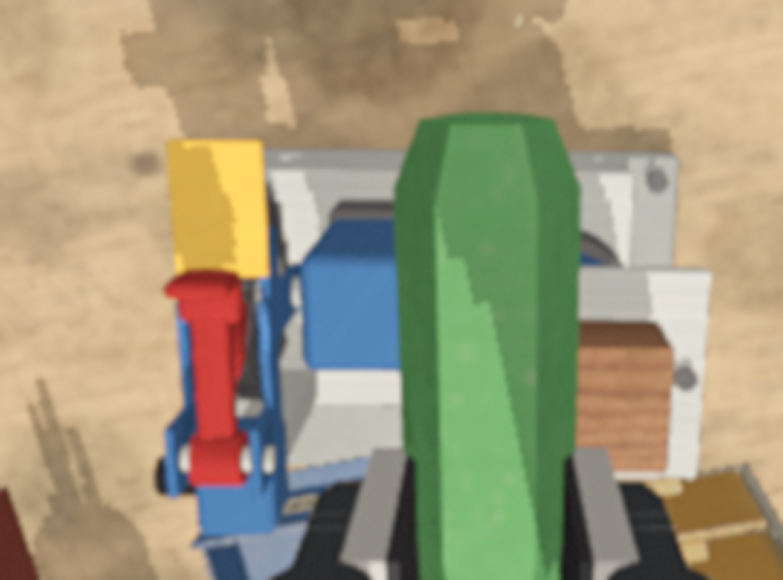

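View pics/w6z.png

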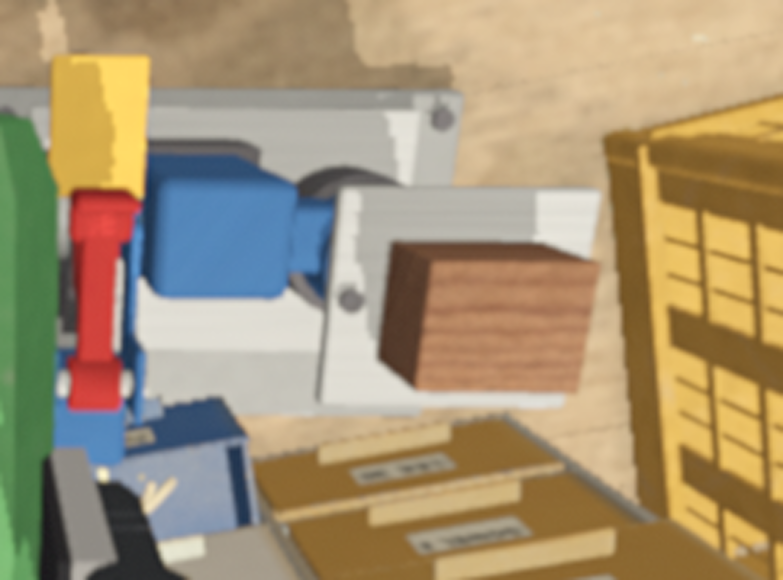

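```bash
cat > tri.py <<'E'
from h import *
import json
I={k:{a:np.array(b) for a,b in json.load(open(f'pics/w{k}.json')).items()} for k in ['5','6']}
off={'5':(150,130),'6':(330,130)}
def orig(k,p): return (np.array(p,float)+.5)/2.9-.5+np.array(off[k])
pts={'sillR(-y)':((168,141),(53,56)),'sillL(+y)':((263,140),(150,56)),'pinR':((182,458),(65,383)),'pinL':((268,458),(129,383)),
'baseFL':((676,155),(462,93)),'pawlbackL':((246,486),(125,408)),'pawlbackR':((191,484),(69,410)),'tailR':((167,292),(73,205)),'tailL':((243,290),(138,205))}
for n,(a,b) in pts.items():
    o1,d1=ray(I['5'],orig('5',a));o2,d2=ray(I['6'],orig('6',b));d1=d1[0];d2=d2[0]
    A=np.c_[d1,-d2];s=np.linalg.lstsq(A,o2-o1,rcond=None)[0]
    P1=o1+s[0]*d1;P2=o2+s[1]*d2;print(n,((P1+P2)/2).round(1),'gap',np.linalg.norm(P1-P2).round(2))
for k in '56':
  print(k,'baseFL@12',onz(I[k],orig(k,pts['baseFL'][0 if k=='5' else 1]),12))
E
python3 tri.py
```

```text
sillR(-y) [510.   46.4 153.6] gap 0.33
sillL(+y) [517.   82.4 153.5] gap 0.22
pinR [628.2  27.4 184.3] gap 0.78
pinL [642.1  53.4 162.3] gap 0.97
baseFL [575.6 260.2   9.9] gap 0.55
pawlbackL [644.2  48.4 183. ] gap 0.94
pawlbackR [640.1  27.  182.3] gap 0.6
tailR [561.3  41.8 188.4] gap 0.67
tailL [568.1  66.2 177.4] gap 0.79
5 baseFL@12 [[575.02351074 259.89630722  12.        ]]
6 baseFL@12 [[575.57858216 259.31422923  12.        ]]
```

{"method": "move_arm", "body": {"increments": [{"x":-0.05,"y":0.028,"z":-0.01,"spin":0,"hand":-1},{"x":-0.052,"y":0.028,"z":-0.02,"spin":0,"hand":-1},{"x":-0.05,"y":0.027,"z":-0.02,"spin":0,"hand":-1},{"x":0,"y":0,"z":-0.055,"spin":0,"hand":-1},{"x":0,"y":0,"z":-0.055,"spin":0,"hand":-1}]}}

```text
clock: 11.38
ee_pos: [409.2, 85.7, 255.4]
orientation: [-0.546, 0.547, 0.449, -0.448]
contact_force: [0.4, 0.2, -0.1]
finger_gap: 20.7
```

{"method": "move_arm", "body": {"increments": [{"x":0,"y":0,"z":-0.045,"spin":0,"hand":-1},{"x":0,"y":0,"z":-0.02,"spin":0,"hand":-1},{"x":0,"y":0,"z":0,"spin":0,"hand":-1},{"x":0,"y":0,"z":0,"spin":0,"hand":-1}]}}

```text
clock: 11.88
ee_pos: [410.2, 85.2, 192.4]
orientation: [-0.547, 0.547, 0.448, -0.448]
contact_force: [0.1, -0.0, -0.1]
finger_gap: 20.3
```

```bash
cat > tip.py <<'E'
from h import *
import sys
tag=sys.argv[1]
s=st();sc=snap('scene','s'+tag);tp=snap('top','t'+tag);s=st()
q=s['orientation'];x=R.from_quat([q[1],q[2],q[3],q[0]]).as_matrix()[:,0];y=np.arctan2(x[1],x[0]);print('yaw',y)
d=np.array([np.cos(y-np.pi/2),np.sin(y-np.pi/2),0]);T=np.array(s['ee_pos'])
u=proj(ctrl.camera_info('scene'),T+d*110)[0].astype(int)
a,b=u[1]-35,u[0]-60
def mk(im,i,P,a,b,f):
    for p in P:
        v=proj(i,p)[0]; v=((v-[b,a]+.5)*f-.5).astype(int); cv2.circle(im,tuple(int(k) for k in v),2,(255,0,255),-1)
S=np.array([513.5,64.4,153.5]);e=np.array([.981,-.194,0]);n=np.array([.194,.981,0])
P=[T+d*L+[0,0,4.6] for L in (-59,36,131)]+[S,S+18.5*n,S-18.5*n,S+124*e+[0,0,18]]
for nm,im in (('scene',sc),('top',tp)):
    i=ctrl.camera_info(nm);u=proj(i,T+d*110)[0].astype(int);a,b=u[1]-45,u[0]-60
    z=cv2.resize(im[a:a+95,b:b+125],None,fx=6,fy=6,interpolation=cv2.INTER_CUBIC);mk(z,i,P,a,b,6);cv2.imwrite(f'pics/{nm[0]}{tag}z.png',z);print(nm,a,b,proj(i,P[2]))
E
python3 tip.py 7
```

```text
t 11.88 tcp [410.2  85.2 192.4] q [-0.547  0.547  0.448 -0.448] F [ 0.05 -0.   -0.14] T [ 0.   -0.05 -0.01] gap 20.3
t 11.97 tcp [410.2  85.1 192.4] q [-0.547  0.548  0.448 -0.448] F [ 0.06  0.26 -1.  ] T [0.02 0.05 0.02] gap 20.4
yaw 1.372156075451717
scene 157 220 [[287.67236276 200.1126438 ]]
top 192 208 [[270.29517323 229.65366062]]
```

View pics/s7z.png

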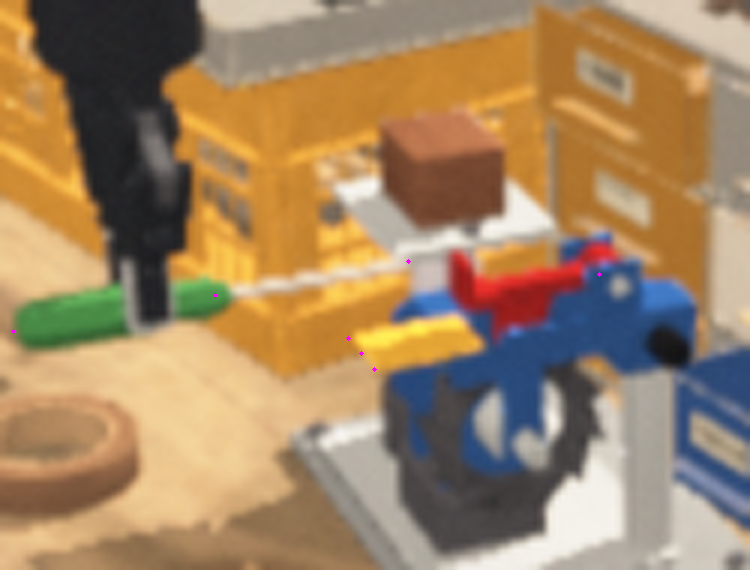

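View pics/t7z.png

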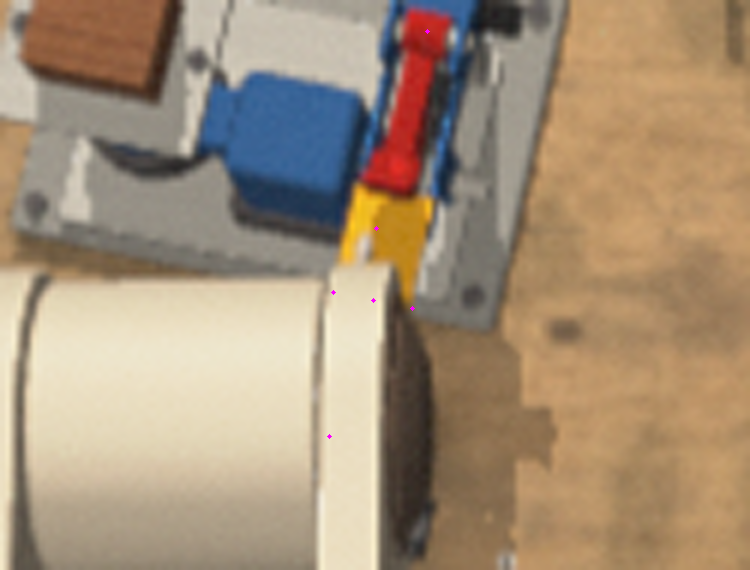

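```bash
python3 - <<'E'
import cv2
t=cv2.imread('pics/t7.png');cv2.imwrite('pics/t7y.png',cv2.resize(t[215:260,250:300],None,fx=14,fy=13,interpolation=cv2.INTER_CUBIC))
E
```

```text
(no output)
```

View pics/t7y.png

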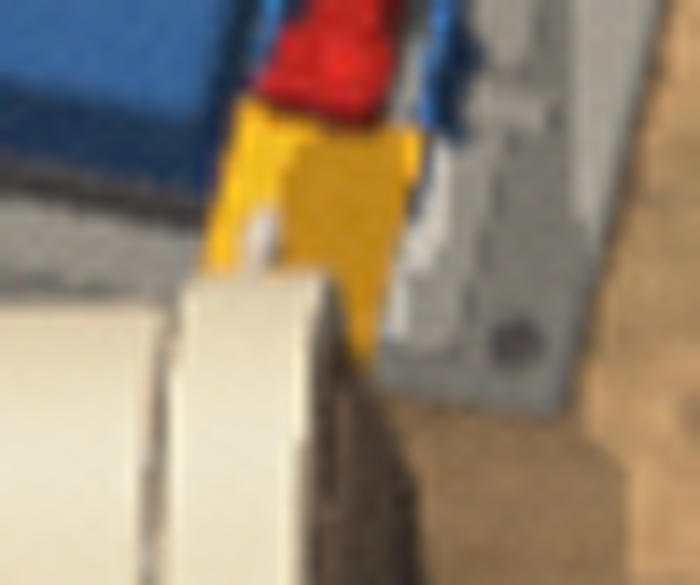

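```bash
python3 - <<'E'
from h import *
i=ctrl.camera_info('top')
f=lambda p:np.array(p)/[14,13]+[250,215]-.5
S=np.array([513.5,64.4]);e=np.array([.981,-.194]);n=np.array([.194,.981])
for nm,p,z in [('tip',(267,203),197),('sillL',(218,230),153.5),('sillR',(401,230),153.5)]:
    P=onz(i,f(p),z)[0,:2];print(nm,P,(P-S)@e,(P-S)@n)
E
```

```text
tip [537.36766832  63.82135501] 23.52643975132224 4.0626769218897225
sillL [539.67855867  78.05085062] 23.03290103807001 18.470124844021896
sillR [539.81190819  42.10638387] 30.136943459778518 -16.765527238443152
```

{"method": "move_arm", "body": {"increments": [{"x":0,"y":0,"z":-0.015,"spin":-0.02,"hand":-1},{"x":0,"y":0,"z":-0.015,"spin":0,"hand":-1},{"x":0,"y":0,"z":-0.002,"spin":0,"hand":-1},{"x":0,"y":0,"z":0,"spin":0,"hand":-1},{"x":0,"y":0,"z":0,"spin":0,"hand":-1}]}}

```text
clock: 12.6
ee_pos: [409.9, 85.0, 159.6]
orientation: [-0.551, 0.552, 0.443, -0.442]
contact_force: [0.3, -0.4, -0.6]
finger_gap: 20.3
```

{"method": "move_arm", "body": {"increments": [{"x":0,"y":0,"z":-0.001,"spin":0,"hand":-1},{"x":0,"y":0,"z":0,"spin":0,"hand":-1}]}}

```text
clock: 12.85
ee_pos: [409.8, 85.0, 158.4]
orientation: [-0.552, 0.552, 0.442, -0.442]
contact_force: [0.2, -0.2, -0.8]
finger_gap: 20.6
```

```bash
python3 - <<'E'
from h import *
for k in range(5): s=st(); ctrl.read_camera('top')
E
python3 tip.py 8
```

```text
t 12.85 tcp [409.8  85.  158.4] q [-0.552  0.552  0.442 -0.442] F [ 0.23 -0.24 -0.79] T [ 0.   -0.03  0.  ] gap 20.6
t 12.9 tcp [409.8  85.  158.3] q [-0.552  0.552  0.442 -0.442] F [ 0.34  1.07 -1.46] T [ 0.05 -0.03 -0.  ] gap 20.5
t 12.95 tcp [409.8  85.  158.3] q [-0.552  0.552  0.442 -0.442] F [-0.5  -1.26 -1.79] T [-0.03 -0.01  0.02] gap 20.2
t 13.0 tcp [409.8  85.  158.3] q [-0.552  0.552  0.442 -0.442] F [ 0.19  0.7  -0.44] T [-0.02 -0.02  0.02] gap 20.8
t 13.05 tcp [409.7  85.  158.3] q [-0.552  0.552  0.442 -0.442] F [ 0.04 -0.37 -0.27] T [-0.02  0.    0.01] gap 20.3
t 13.1 tcp [409.8  85.  158.3] q [-0.552  0.552  0.442 -0.442] F [-0.85 -0.01 -0.88] T [ 0.01 -0.03 -0.03] gap 20.6
t 13.2 tcp [409.7  85.  158.3] q [-0.552  0.552  0.442 -0.442] F [ 0.62  0.15 -1.04] T [ 0.01 -0.02  0.03] gap 20.6
yaw 1.3519939833091783
scene 169 221 [[288.27038758 211.42887093]]
top 195 210 [[272.53475871 232.34843268]]
```

View pics/s8z.png

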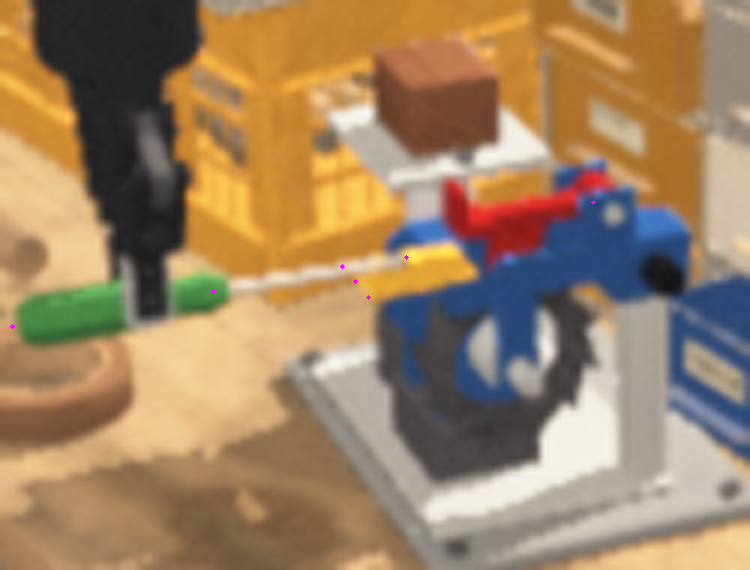

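{"method": "move_arm", "body": {"increments": [{"x":0,"y":0,"z":-0.001,"spin":0,"hand":-1},{"x":0,"y":0,"z":-0.001,"spin":0,"hand":-1},{"x":0,"y":0,"z":0,"spin":0,"hand":-1}]}}

```text
clock: 13.58
ee_pos: [409.7, 85.0, 156.2]
orientation: [0.552, -0.552, -0.442, 0.442]
contact_force: [0.1, -0.1, -0.2]
finger_gap: 20.3
```

```bash
cat > f.py <<'E'
from h import *
L=[];
for k in range(4):
    s=ctrl.state();L.append(np.r_[s['contact_force'],s['torque']]);ctrl.read_camera('top')
s=ctrl.state();L=np.array(L)
print('t',round(s['clock'],2),'tcp',np.round(s['ee_pos'],1),'F',L[:,:3].mean(0).round(2),'T',L[:,3:].mean(0).round(3))
E
python3 f.py
```

```text
t 13.78 tcp [409.7  85.  156.3] F [-0.55 -0.02 -0.22] T [ 0.    -0.004  0.001]
```

{"method": "move_arm", "body": {"increments": [{"x":0,"y":0,"z":-0.001,"spin":0,"hand":-1},{"x":0,"y":0,"z":0,"spin":0,"hand":-1}]}}

```text
clock: 14.02
ee_pos: [409.8, 85.0, 155.3]
orientation: [-0.552, 0.552, 0.442, -0.442]
contact_force: [-0.0, 0.2, 0.1]
finger_gap: 20.5
```

```bash
python3 f.py
```

```text
t 14.22 tcp [409.7  85.  155.3] F [-0.75  0.2   0.12] T [-0.001 -0.067 -0.001]
```

{"method": "move_arm", "body": {"increments": [{"x":0,"y":0,"z":-0.001,"spin":0,"hand":-1},{"x":0,"y":0,"z":0,"spin":0,"hand":-1}]}}

```text
clock: 14.48
ee_pos: [409.7, 85.0, 154.2]
orientation: [-0.552, 0.552, 0.442, -0.442]
contact_force: [-2.4, -0.2, 1.1]
finger_gap: 20.3
```

```bash
python3 f.py
```

```text
t 14.68 tcp [409.7  85.  154.3] F [-0.82  0.12  1.55] T [-0.007 -0.047 -0.005]
```

{"method": "move_arm", "body": {"increments": [{"x":0,"y":0,"z":0.003,"spin":0,"hand":-1},{"x":0.008,"y":-0.0016,"z":0,"spin":0,"hand":-1},{"x":0.008,"y":-0.0016,"z":0,"spin":0,"hand":-1},{"x":0.004,"y":-0.0008,"z":0,"spin":0,"hand":-1},{"x":0,"y":0,"z":0,"spin":0,"hand":-1}]}}

```text
clock: 15.3
ee_pos: [430.0, 80.9, 157.1]
orientation: [0.552, -0.552, -0.442, 0.443]
contact_force: [1.1, 0.2, -0.0]
finger_gap: 20.6
```

```bash
python3 f.py; python3 tip.py 9
```

```text
t 15.5 tcp [429.6  81.  157.3] F [ 0.41 -0.02 -0.71] T [-0.045 -0.131 -0.008]
t 15.5 tcp [429.6  81.  157.3] q [-0.552  0.552  0.442 -0.442] F [-0.09 -0.35 -1.02] T [-0.04 -0.11  0.  ] gap 20.4
t 15.6 tcp [429.6  81.  157.3] q [-0.552  0.552  0.442 -0.442] F [-0.35  1.07  0.1 ] T [-0.06 -0.14 -0.05] gap 20.4
yaw 1.3520806492505744
scene 168 228 [[294.8905155  210.48874264]]
top 187 212 [[274.16804198 225.26036808]]
```

View pics/s9z.png

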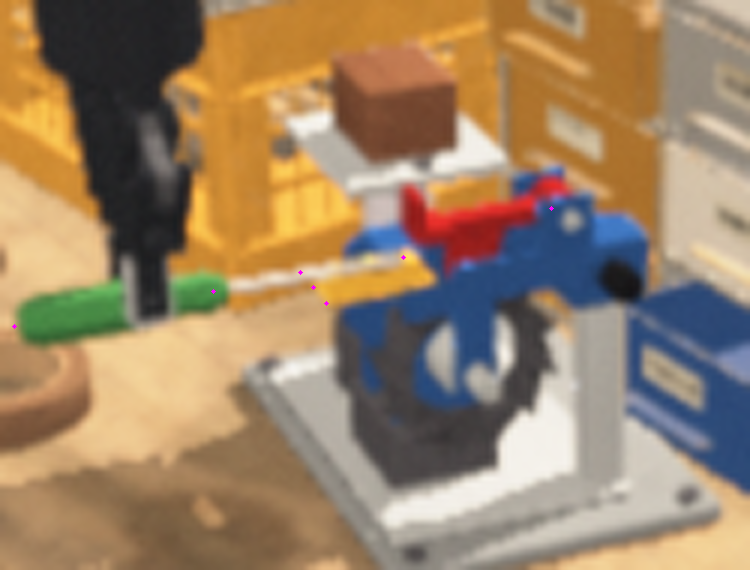

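View pics/t9z.png

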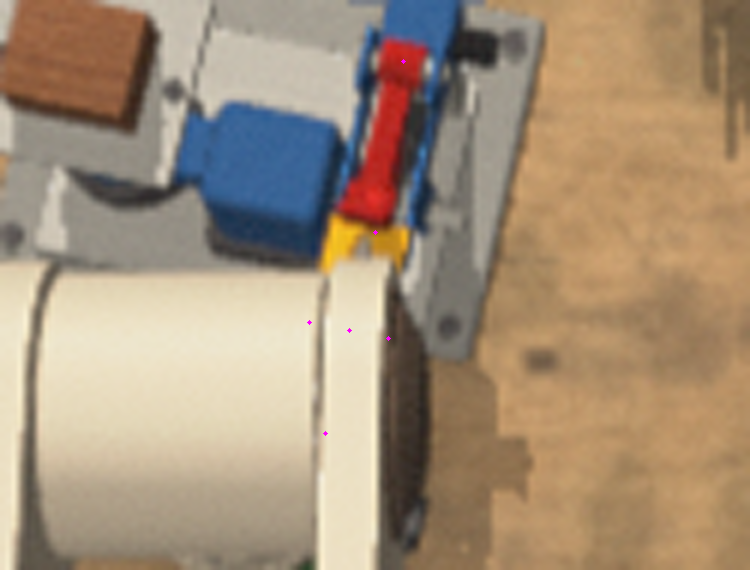

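{"method": "move_arm", "body": {"increments": [{"x":0,"y":0,"z":0.001,"spin":0,"hand":-1},{"x":0.005,"y":-0.001,"z":0,"spin":0,"hand":-1},{"x":0.005,"y":-0.001,"z":0,"spin":0,"hand":-1},{"x":0,"y":0,"z":0,"spin":0,"hand":-1}]}}

```text
clock: 16.1
ee_pos: [440.1, 78.9, 158.1]
orientation: [0.552, -0.552, -0.442, 0.442]
contact_force: [0.4, -0.7, -1.0]
finger_gap: 20.3
```

```bash
python3 f.py; python3 tip.py 10
```

```text
t 16.3 tcp [439.6  79.  158.2] F [ 0.2  -0.1  -0.95] T [ 0.008 -0.039 -0.001]
t 16.3 tcp [439.6  79.  158.2] q [ 0.552 -0.552 -0.442  0.443] F [ 0.95 -0.42 -0.25] T [-0.01 -0.05  0.05] gap 20.4
t 16.4 tcp [439.6  79.  158.3] q [-0.552  0.552  0.442 -0.442] F [-0.12 -0.   -0.91] T [0.02 0.04 0.02] gap 20.7
yaw 1.3520425658967552
scene 167 231 [[298.18726604 209.56864125]]
top 184 213 [[274.9442479  221.60409856]]
```

View pics/s10z.png

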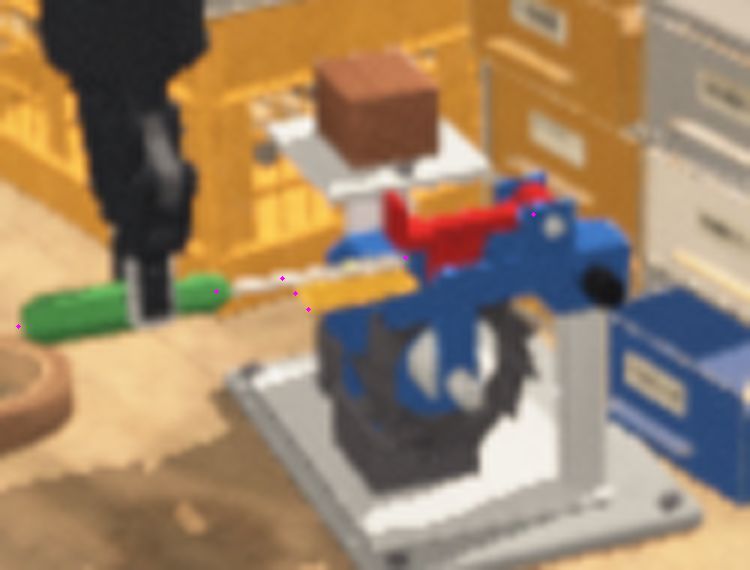

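View pics/t10z.png

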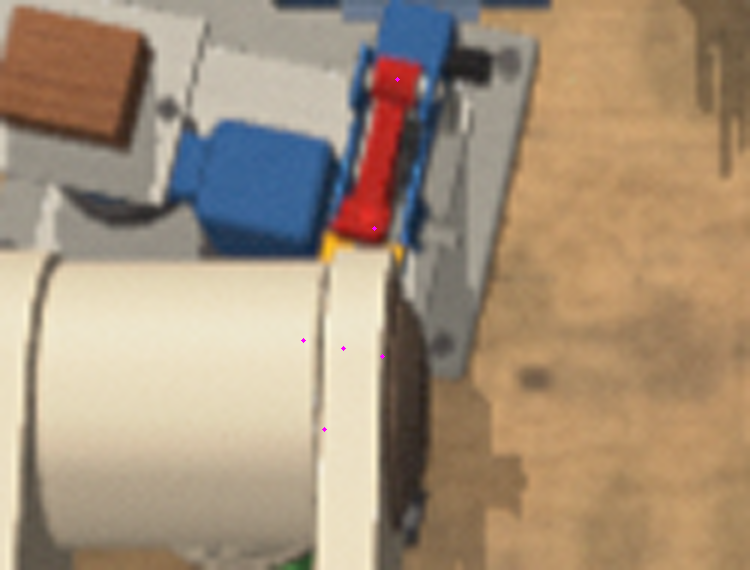

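{"method": "move_arm", "body": {"increments": [{"x":0.003,"y":-0.0006,"z":0,"spin":0,"hand":-1},{"x":0,"y":0,"z":0.002,"spin":0,"hand":-1},{"x":0,"y":0,"z":0.002,"spin":0,"hand":-1},{"x":0,"y":0,"z":0,"spin":0,"hand":-1}]}}

```text
clock: 16.9
ee_pos: [442.8, 78.4, 162.5]
orientation: [-0.552, 0.552, 0.442, -0.442]
contact_force: [0.5, 0.7, -1.1]
finger_gap: 20.2
```

```bash
python3 f.py
```

```text
t 17.1 tcp [442.7  78.4 162.2] F [ 0.04  0.22 -0.99] T [-0.025 -0.003 -0.005]
```

{"method": "move_arm", "body": {"increments": [{"x":0,"y":0,"z":0.002,"spin":0,"hand":-1},{"x":0,"y":0,"z":0.002,"spin":0,"hand":-1},{"x":0,"y":0,"z":0.002,"spin":0,"hand":-1},{"x":0,"y":0,"z":0,"spin":0,"hand":-1}]}}

```text
clock: 17.6
ee_pos: [442.7, 78.4, 168.4]
orientation: [-0.552, 0.552, 0.442, -0.442]
contact_force: [-1.0, -0.0, -1.7]
finger_gap: 20.3
```

```bash
python3 f.py; python3 tip.py 11
```

```text
t 17.8 tcp [442.7  78.4 168.2] F [-0.25 -0.12 -1.85] T [ 0.063  0.19  -0.002]
t 17.8 tcp [442.7  78.4 168.2] q [-0.552  0.552  0.442 -0.442] F [-0.65 -0.14 -2.13] T [0.04 0.14 0.  ] gap 20.6
t 17.9 tcp [442.7  78.4 168.2] q [-0.552  0.552  0.442 -0.442] F [-0.83  0.18 -2.23] T [-0.    0.21 -0.03] gap 20.6
yaw 1.3520016385486295
scene 163 232 [[299.12975806 206.24812044]]
top 182 213 [[274.869094   219.76487593]]
```

View pics/s11z.png

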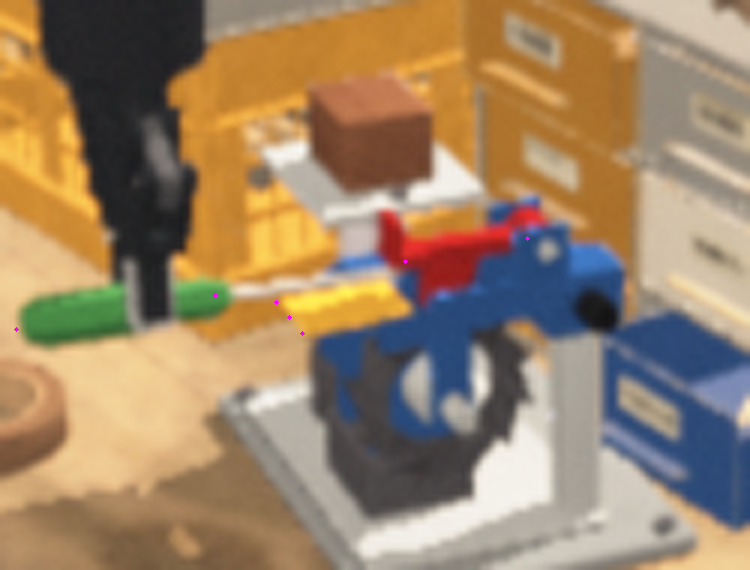

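{"method": "move_arm", "body": {"increments": [{"x":0.001,"y":-0.0002,"z":0.007,"spin":0,"hand":-1},{"x":0.001,"y":-0.0002,"z":0.007,"spin":0,"hand":-1},{"x":0.003,"y":-0.0006,"z":0.009,"spin":0,"hand":-1},{"x":0.004,"y":-0.0008,"z":0.009,"spin":0,"hand":-1},{"x":0,"y":0,"z":0,"spin":0,"hand":-1}]}}

```text
clock: 18.52
ee_pos: [452.4, 76.5, 201.1]
orientation: [-0.551, 0.552, 0.443, -0.442]
contact_force: [-0.8, -0.0, -2.4]
finger_gap: 20.4
```

```bash
python3 f.py; python3 tip.py 12
```

```text
t 18.73 tcp [451.5  76.6 200. ] F [-1.09 -0.03 -1.58] T [0.069 0.245 0.022]
t 18.73 tcp [451.5  76.6 200. ] q [ 0.552 -0.552 -0.442  0.443] F [-1.6  -0.22 -1.95] T [0.08 0.24 0.02] gap 20.2
t 18.82 tcp [451.6  76.6 200. ] q [ 0.552 -0.552 -0.442  0.443] F [-0.81  0.24 -2.  ] T [0.07 0.27 0.03] gap 20.5
yaw 1.3520754862319526
scene 153 234 [[301.80434941 195.55745483]]
top 176 212 [[274.47917099 214.11321286]]
```

View pics/s12z.png

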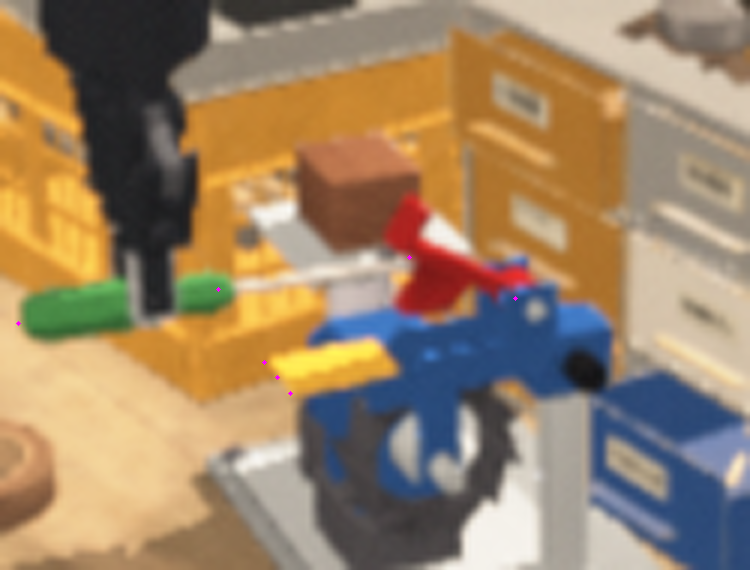

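{"method": "move_arm", "body": {"increments": [{"x":0.006,"y":-0.0012,"z":0.0085,"spin":0,"hand":-1},{"x":0.0065,"y":-0.0013,"z":0.0075,"spin":0,"hand":-1},{"x":0.008,"y":-0.0016,"z":0.006,"spin":0,"hand":-1},{"x":0.008,"y":-0.0016,"z":0.005,"spin":0,"hand":-1},{"x":0,"y":0,"z":0,"spin":0,"hand":-1}]}}

```text
clock: 19.45
ee_pos: [480.9, 70.7, 227.5]
orientation: [-0.552, 0.552, 0.442, -0.442]
contact_force: [-0.5, 0.7, -1.8]
finger_gap: 20.3
```

```bash
python3 f.py; python3 tip.py 13
```

```text
t 19.65 tcp [480.   70.9 227.1] F [-0.16  0.21 -1.37] T [ 0.022  0.073 -0.016]
t 19.65 tcp [480.   70.9 227.1] q [ 0.552 -0.552 -0.442  0.443] F [-1.27 -0.09 -0.49] T [-0.02  0.07 -0.05] gap 20.4
t 19.75 tcp [480.   70.9 227.2] q [ 0.552 -0.552 -0.442  0.443] F [-1.33 -0.99 -1.31] T [0.02 0.04 0.03] gap 20.1
yaw 1.3520584633574493
scene 142 244 [[311.07826253 185.09443355]]
top 164 214 [[275.89561641 201.35421089]]
```

View pics/s13z.png

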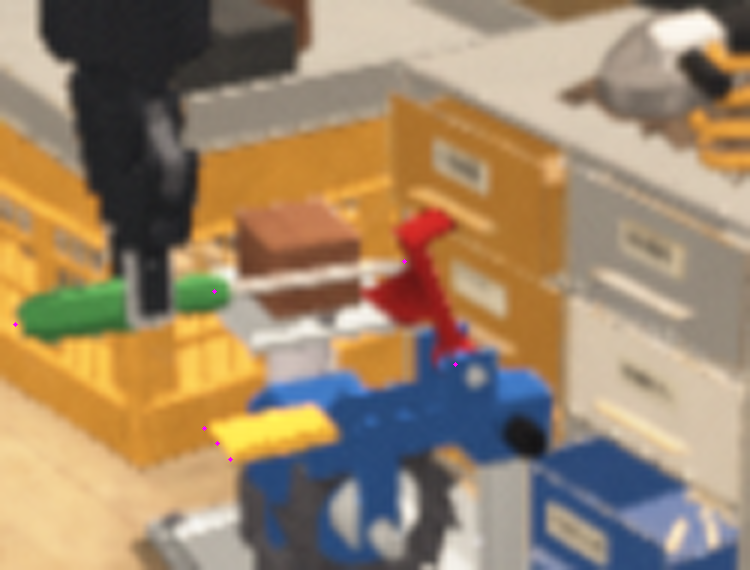

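Pawl at about 1.2 rad, blade tip between tail and nose. Carry on over the top.

{"method": "move_arm", "body": {"increments": [{"x":0.009,"y":-0.0018,"z":0.004,"spin":0,"hand":-1},{"x":0.009,"y":-0.0018,"z":0.003,"spin":0,"hand":-1},{"x":0.009,"y":-0.0018,"z":0.001,"spin":0,"hand":-1},{"x":0.009,"y":-0.0018,"z":0,"spin":0,"hand":-1},{"x":0,"y":0,"z":0,"spin":0,"hand":-1}]}}

```text
clock: 20.38
ee_pos: [516.9, 63.5, 235.0]
orientation: [0.552, -0.552, -0.442, 0.442]
contact_force: [0.4, 0.5, 0.7]
finger_gap: 20.1
```

```bash
python3 f.py; python3 tip.py 14
```

```text
t 20.57 tcp [516.1  63.7 235.3] F [ 0.44 -0.13  0.77] T [-0.025 -0.142 -0.05 ]
t 20.57 tcp [516.1  63.7 235.3] q [-0.552  0.552  0.442 -0.442] F [ 0.5  -0.55  0.34] T [-0.03 -0.11 -0.07] gap 20.7
t 20.68 tcp [516.   63.7 235.4] q [-0.552  0.552  0.442 -0.442] F [0.25 0.26 1.12] T [-0.06 -0.17 -0.04] gap 20.6
yaw 1.3520561643613003
scene 137 256 [[322.88155355 180.40849409]]
top 150 216 [[278.63654675 187.29250601]]
```

View pics/s14z.png

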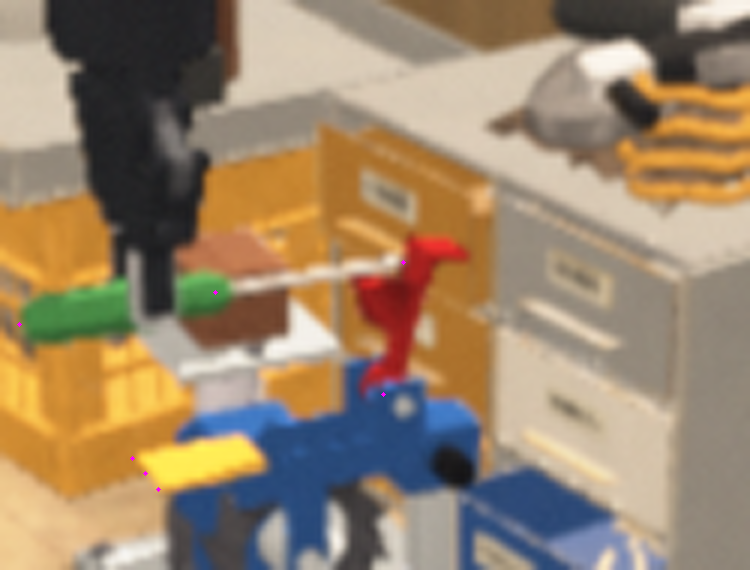

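{"method": "move_arm", "body": {"increments": [{"x":0.003,"y":-0.0006,"z":0.003,"spin":0,"hand":-1},{"x":0.006,"y":-0.0012,"z":0.001,"spin":0,"hand":-1},{"x":0.006,"y":-0.0012,"z":0.001,"spin":0,"hand":-1},{"x":0.004,"y":-0.0008,"z":0,"spin":0,"hand":-1},{"x":0,"y":0,"z":0,"spin":0,"hand":-1}]}}

```text
clock: 21.3
ee_pos: [535.4, 59.8, 240.0]
orientation: [0.552, -0.552, -0.442, 0.443]
contact_force: [-0.8, -0.3, -1.1]
finger_gap: 20.4
```

```bash
python3 f.py; python3 tip.py 15
```

```text
t 21.5 tcp [535.1  59.9 240.3] F [-0.09  0.02 -0.67] T [0.038 0.01  0.007]
t 21.5 tcp [535.1  59.9 240.3] q [ 0.552 -0.552 -0.442  0.442] F [-0.14 -0.32 -0.73] T [-0.04 -0.06 -0.03] gap 20.3
t 21.6 tcp [535.1  59.9 240.3] q [-0.552  0.552  0.442 -0.442] F [-0.06 -0.37 -1.51] T [-0.    0.01 -0.03] gap 20.8
yaw 1.3520522430221047
scene 135 262 [[329.07702952 177.73350259]]
top 142 218 [[280.06913724 179.7671582 ]]
```

View pics/s15z.png

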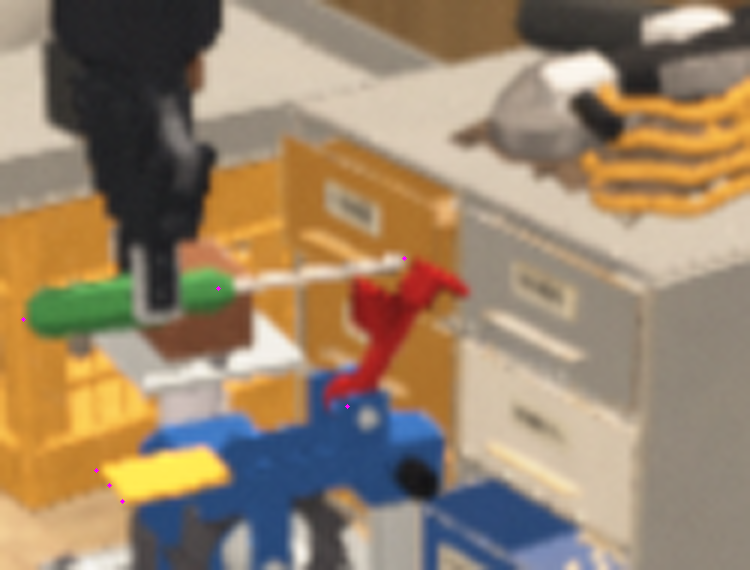

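{"method": "move_arm", "body": {"increments": [{"x":-0.03,"y":0.006,"z":0.02,"spin":0,"hand":-1},{"x":-0.04,"y":-0.03,"z":0.01,"spin":0,"hand":-1},{"x":-0.015,"y":-0.055,"z":0,"spin":0,"hand":-1},{"x":0,"y":-0.055,"z":0,"spin":0,"hand":-1},{"x":0,"y":-0.011,"z":-0.05,"spin":0,"hand":-1}]}}

```text
clock: 22.22
ee_pos: [451.2, -88.3, 222.5]
orientation: [-0.55, 0.554, 0.443, -0.441]
contact_force: [0.5, 0.0, -1.9]
finger_gap: 20.8
```

{"method": "move_arm", "body": {"increments": [{"x":0,"y":0,"z":-0.06,"spin":0,"hand":-1},{"x":0,"y":0,"z":-0.06,"spin":0,"hand":-1},{"x":0,"y":0,"z":-0.05,"spin":0,"hand":-1},{"x":0,"y":0,"z":-0.02,"spin":0,"hand":-1},{"x":0,"y":0,"z":0,"spin":0,"hand":-1}]}}

```text
clock: 22.85
ee_pos: [449.5, -84.8, 29.3]
orientation: [0.552, -0.551, -0.442, 0.443]
contact_force: [0.5, 0.9, 0.4]
finger_gap: 20.3
```

```bash
python3 f.py; python3 tip.py 16
```

```text
t 23.05 tcp [451.  -85.3  31.6] F [ 0.27  0.04 -0.59] T [0.002 0.014 0.02 ]
t 23.05 tcp [451.  -85.3  31.6] q [-0.551  0.552  0.443 -0.442] F [-0.61  0.02 -0.05] T [ 0.04 -0.01  0.02] gap 20.6
t 23.15 tcp [450.8 -85.3  31.3] q [-0.551  0.552  0.443 -0.442] F [ 0.06 -0.68 -1.05] T [ 0.02 -0.04 -0.04] gap 20.3
yaw 1.352061416175383
scene 228 267 [[334.62133971 270.52268548]]
top 188 273 [[334.59809707 226.64969675]]
```

View pics/s16.png

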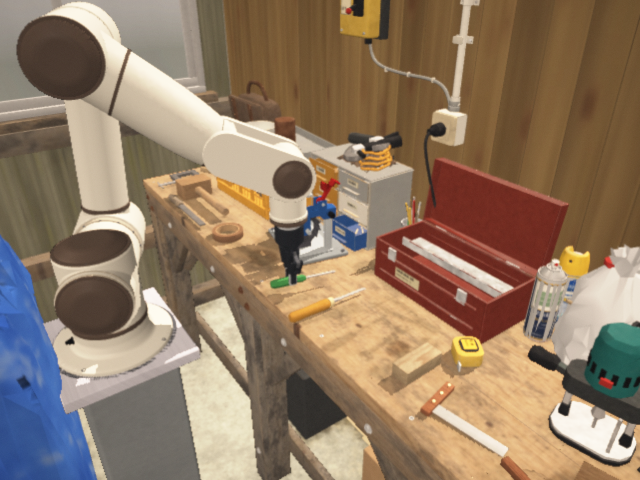

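{"method": "move_arm", "body": {"increments": [{"x":0,"y":0,"z":-0.015,"spin":0,"hand":-1},{"x":0,"y":0,"z":-0.005,"spin":0,"hand":-1},{"x":0,"y":0,"z":-0.002,"spin":0,"hand":-1},{"x":0,"y":0,"z":0,"spin":0,"hand":-1},{"x":0,"y":0,"z":0,"spin":0,"hand":-1}]}}

```text
clock: 23.78
ee_pos: [450.4, -85.2, 8.4]
orientation: [-0.551, 0.552, 0.442, -0.442]
contact_force: [1.1, -0.5, -1.5]
finger_gap: 20.7
```

```bash
python3 f.py
```

```text
t 23.98 tcp [450.3 -85.1   8.4] F [ 0.47 -0.05 -0.89] T [ 0.007  0.003 -0.034]
```

{"method": "move_arm", "body": {"increments": [{"x":0,"y":0,"z":-0.001,"spin":0,"hand":-1},{"x":0,"y":0,"z":-0.001,"spin":0,"hand":-1},{"x":0,"y":0,"z":0,"spin":0,"hand":-0.3},{"x":0,"y":0,"z":0,"spin":0,"hand":0.0},{"x":0,"y":0,"z":0,"spin":0,"hand":0.1}]}}

```text
clock: 24.6
ee_pos: [450.3, -85.1, 6.3]
orientation: [-0.552, 0.552, 0.442, -0.442]
contact_force: [0.5, 0.3, 0.8]
finger_gap: 47.1
```

{"method": "move_arm", "body": {"increments": [{"x":0,"y":0,"z":0.02,"spin":0,"hand":0.1},{"x":0,"y":0,"z":0.05,"spin":0,"hand":0.1},{"x":0,"y":0,"z":0.06,"spin":0,"hand":0.1},{"x":0,"y":0,"z":0.06,"spin":0,"hand":-1},{"x":0,"y":0.03,"z":0.05,"spin":0,"hand":-1}]}}

```text
clock: 25.22
ee_pos: [450.2, -55.7, 248.7]
orientation: [-0.552, 0.553, 0.442, -0.442]
contact_force: [0.7, 0.9, -0.5]
finger_gap: 11.3
```

```bash
python3 f.py; python3 look.py 17 screwdriver; python3 tip.py 17; python3 - <<'E'
from h import *
snap('scene','s18')
E
```

```text
t 25.43 tcp [450.4 -54.9 246.8] F [0.04 0.47 1.47] T [ 0.035 -0.034  0.02 ]
t 25.43 tcp [450.4 -54.9 246.8] q [-0.551  0.552  0.443 -0.442] F [ 0.08  0.42 -0.64] T [-0.02  0.07 -0.02] gap 0.3
yaw 1.3524449764214475
screwdriver [(array([ 4.861e+02, -9.280e+01,  2.000e-01]), 0.91)]
t 25.52 tcp [449.9 -55.2 245.2] q [ 0.552 -0.551 -0.442  0.443] F [-0.1   0.52 -0.57] T [ 0.   -0.06 -0.01] gap -0.2
t 25.62 tcp [449.8 -55.4 245. ] q [ 0.552 -0.551 -0.442  0.443] F [-0.68  0.27 -0.44] T [0.03 0.03 0.05] gap -0.2
yaw 1.3515369447606969
scene 154 261 [[328.459665   196.53770452]]
top 174 262 [[323.7990314  211.23969013]]
```

View pics/w17.png

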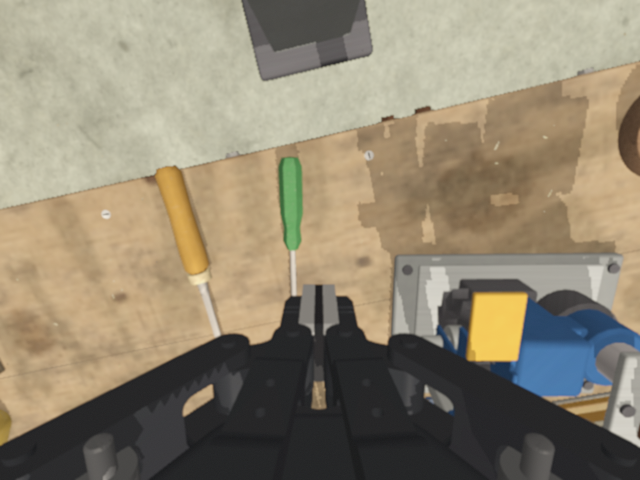

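View pics/s18.png

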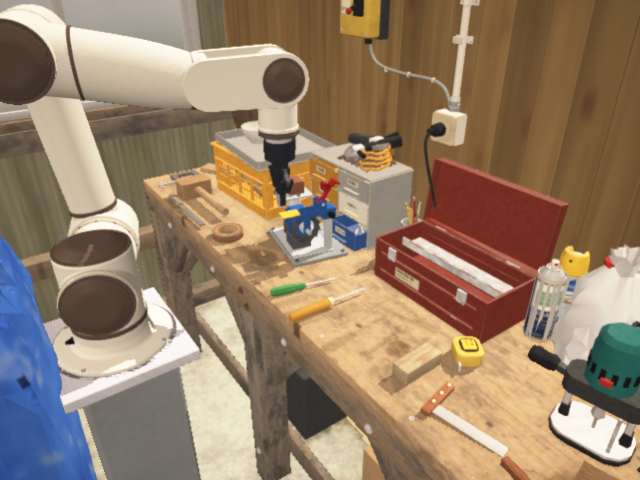

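{"method": "move_arm", "body": {"increments": [{"x":0,"y":0.02,"z":0.05,"spin":0,"hand":-1},{"x":0,"y":0.055,"z":0.02,"spin":0,"hand":-1},{"x":0,"y":0.06,"z":0,"spin":0,"hand":-1},{"x":0.02,"y":0.055,"z":0,"spin":0,"hand":-1},{"x":0.04,"y":0.04,"z":0,"spin":0,"hand":-1}]}}

```text
clock: 26.3
ee_pos: [510.1, 177.1, 316.4]
orientation: [-0.551, 0.551, 0.443, -0.443]
contact_force: [-0.4, -2.2, 1.2]
finger_gap: 0.0
```

{"method": "move_arm", "body": {"increments": [{"x":0.055,"y":0.012,"z":0,"spin":0,"hand":-1},{"x":0.055,"y":0,"z":0,"spin":0,"hand":-1},{"x":0.014,"y":0,"z":-0.02,"spin":0,"hand":-1},{"x":0,"y":0,"z":-0.02,"spin":0,"hand":-1},{"x":0,"y":0,"z":0,"spin":0,"hand":-1}]}}

```text
clock: 26.92
ee_pos: [633.4, 186.5, 273.8]
orientation: [0.552, -0.551, -0.441, 0.444]
contact_force: [-0.2, 0.3, 0.7]
finger_gap: -0.3
```

```bash
python3 f.py; python3 - <<'E'
from h import *
sc=snap('scene','s19');tp=snap('top','t19')
cv2.imwrite('pics/s19z.png',cv2.resize(sc[130:270,230:400],None,fx=4.4,fy=4.2,interpolation=cv2.INTER_CUBIC))
import json
I={a:np.array(b) for a,b in json.load(open('pics/w6.json')).items()}
p=np.array([(438,258),(598,262),(577,390),(417,390)],float)/2.9+[330,130]
for z in (195,205): P=onz(I,p,z);print(z,P.mean(0).round(1),np.linalg.norm(P[0]-P[1]),np.linalg.norm(P[1]-P[2]))
E
```

```text
t 27.12 tcp [634.1 186.9 277.5] F [0.1  0.26 0.28] T [0.004 0.007 0.018]
195 [635.4 188.4 195. ] 56.665372380541825 48.30867438177263
205 [631.5 183.7 205. ] 55.10924915272638 46.982039663737005
```

View pics/s19z.png

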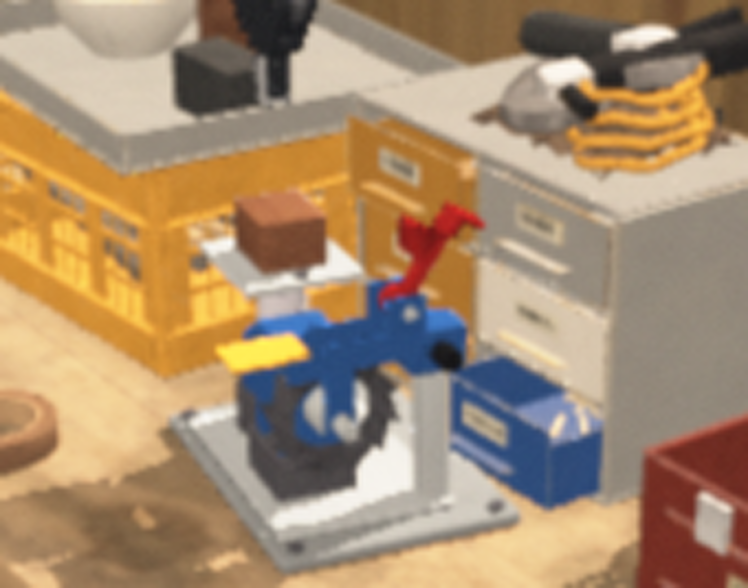

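{"method": "move_arm", "body": {"increments": [{"x":0,"y":0,"z":-0.03,"spin":0,"hand":-1},{"x":0,"y":0,"z":-0.02,"spin":0,"hand":-1},{"x":0,"y":0,"z":-0.01,"spin":0,"hand":-1},{"x":0,"y":0,"z":-0.004,"spin":0,"hand":-1},{"x":0,"y":0,"z":-0.003,"spin":0,"hand":-1}]}}

```text
clock: 27.85
ee_pos: [634.5, 186.9, 210.0]
orientation: [-0.551, 0.552, 0.443, -0.442]
contact_force: [1.2, -0.4, -0.0]
finger_gap: 0.1
```

{"method": "move_arm", "body": {"increments": [{"x":0,"y":0,"z":-0.003,"spin":0,"hand":-1},{"x":0,"y":0,"z":-0.003,"spin":0,"hand":-1},{"x":0,"y":0,"z":-0.003,"spin":0,"hand":-1},{"x":0,"y":0,"z":-0.003,"spin":0,"hand":-1},{"x":0,"y":0,"z":-0.003,"spin":0,"hand":-1}]}}

```text
clock: 28.48
ee_pos: [634.3, 186.9, 195.0]
orientation: [-0.551, 0.552, 0.443, -0.442]
contact_force: [-4.5, -0.0, 9.4]
finger_gap: -0.2
```

{"method": "move_arm", "body": {"increments": [{"x":0,"y":0,"z":-0.003,"spin":0,"hand":-1},{"x":0,"y":0,"z":-0.003,"spin":0,"hand":-1},{"x":0,"y":0,"z":-0.003,"spin":0,"hand":-1}]}}

```text
clock: 28.85
ee_pos: [634.3, 186.9, 186.1]
orientation: [-0.551, 0.552, 0.443, -0.442]
contact_force: [-3.2, -1.4, 9.6]
finger_gap: -0.2
```

{"method": "move_arm", "body": {"increments": [{"x":0,"y":0,"z":-0.0035,"spin":0,"hand":-1},{"x":0,"y":0,"z":-0.0035,"spin":0,"hand":-1},{"x":0,"y":0,"z":-0.0035,"spin":0,"hand":-1},{"x":0,"y":0,"z":-0.0035,"spin":0,"hand":-1},{"x":0,"y":0,"z":-0.0035,"spin":0,"hand":-1}]}}

```text
clock: 29.48
ee_pos: [634.3, 186.9, 168.6]
orientation: [-0.551, 0.552, 0.443, -0.442]
contact_force: [-3.0, 0.3, 9.5]
finger_gap: -0.1
```

{"method": "move_arm", "body": {"increments": [{"x":0,"y":0,"z":-0.0035,"spin":0,"hand":-1},{"x":0,"y":0,"z":-0.0035,"spin":0,"hand":-1},{"x":0,"y":0,"z":-0.0035,"spin":0,"hand":-1},{"x":0,"y":0,"z":-0.003,"spin":0,"hand":-1},{"x":0,"y":0,"z":0,"spin":0,"hand":-1}]}}

```text
clock: 30.1
ee_pos: [634.3, 186.9, 154.6]
orientation: [-0.551, 0.552, 0.443, -0.442]
contact_force: [-2.1, -0.2, 4.2]
finger_gap: 0.2
```

```bash
python3 f.py; python3 - <<'E'
from h import *
sc=snap('scene','s20')
cv2.imwrite('pics/s20z.png',cv2.resize(sc[130:270,230:400],None,fx=4.4,fy=4.2,interpolation=cv2.INTER_CUBIC))
E
```

```text
t 30.3 tcp [634.3 186.9 154.6] F [-1.68 -0.49  4.99] T [-0.066  0.301  0.005]
```

View pics/s20z.png

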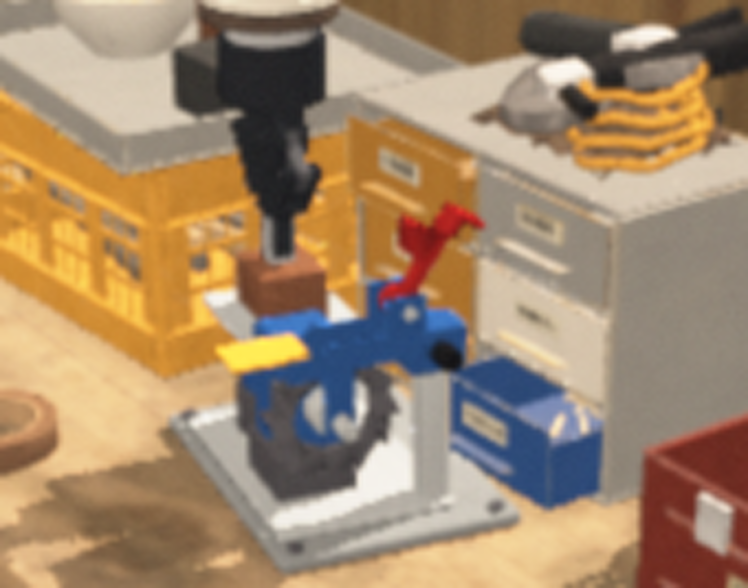

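Going well; the pawl stays back. Continue slower towards the stop (expected at about 141–144).

{"method": "move_arm", "body": {"increments": [{"x":0,"y":0,"z":-0.002,"spin":0,"hand":-1},{"x":0,"y":0,"z":-0.002,"spin":0,"hand":-1},{"x":0,"y":0,"z":-0.002,"spin":0,"hand":-1},{"x":0,"y":0,"z":-0.001,"spin":0,"hand":-1}]}}

```text
clock: 30.85
ee_pos: [634.3, 186.9, 147.8]
orientation: [-0.551, 0.552, 0.443, -0.442]
contact_force: [-3.3, -1.1, 8.6]
finger_gap: -0.0
```

{"method": "move_arm", "body": {"increments": [{"x":0,"y":0,"z":-0.001,"spin":0,"hand":-1},{"x":0,"y":0,"z":-0.001,"spin":0,"hand":-1},{"x":0,"y":0,"z":-0.001,"spin":0,"hand":-1}]}}

```text
clock: 31.22
ee_pos: [634.3, 186.9, 144.9]
orientation: [-0.551, 0.552, 0.443, -0.442]
contact_force: [-3.2, -1.3, 8.7]
finger_gap: 0.4
```

{"method": "move_arm", "body": {"increments": [{"x":0,"y":0,"z":-0.001,"spin":0,"hand":-1},{"x":0,"y":0,"z":-0.001,"spin":0,"hand":-1}]}}

```text
clock: 31.48
ee_pos: [634.4, 186.9, 143.7]
orientation: [-0.551, 0.552, 0.443, -0.442]
contact_force: [-7.9, -2.2, 22.6]
finger_gap: 0.2
```

{"method": "move_arm", "body": {"increments": [{"x":0,"y":0,"z":0.0008,"spin":0,"hand":-1},{"x":0,"y":0,"z":0,"spin":0,"hand":-1}]}}

```text
clock: 31.72
ee_pos: [634.3, 186.9, 143.7]
orientation: [-0.551, 0.552, 0.443, -0.442]
contact_force: [-3.7, -0.5, 8.3]
finger_gap: -0.2
```

```bash
python3 f.py; python3 - <<'E'
from h import *
sc=snap('scene','s21')
cv2.imwrite('pics/s21z.png',cv2.resize(sc[130:270,230:400],None,fx=4.4,fy=4.2,interpolation=cv2.INTER_CUBIC))
E
```

```text
t 31.93 tcp [634.3 186.9 143.7] F [-3.51 -0.95  8.05] T [-0.112  0.564 -0.023]
```

View pics/s21z.png

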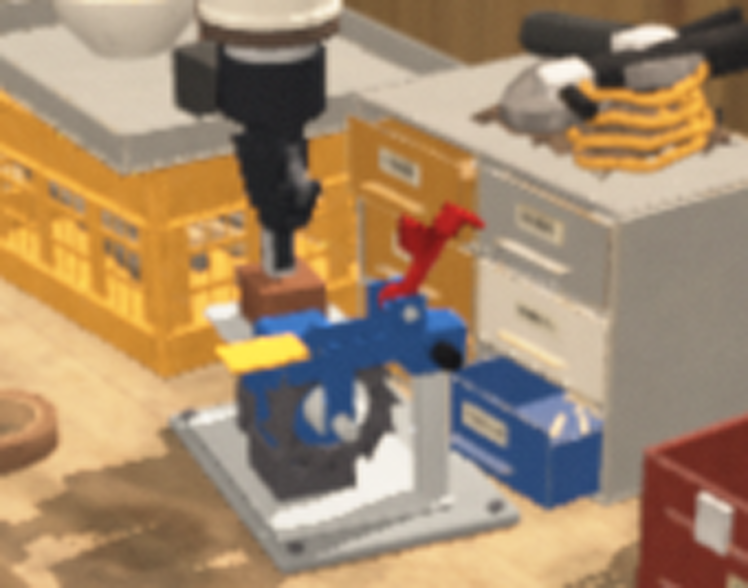

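{"method": "move_arm", "body": {"increments": [{"x":0,"y":0,"z":0.005,"spin":0,"hand":-1},{"x":0,"y":0,"z":0.03,"spin":0,"hand":-1},{"x":0,"y":0,"z":0.06,"spin":0,"hand":-1},{"x":0,"y":0,"z":0.06,"spin":0,"hand":-1},{"x":-0.03,"y":0,"z":0.03,"spin":0,"hand":-1}]}}

```text
clock: 32.6
ee_pos: [605.0, 186.7, 330.8]
orientation: [-0.551, 0.552, 0.443, -0.441]
contact_force: [0.1, 0.1, -0.3]
finger_gap: -0.2
```

{"method": "move_arm", "body": {"increments": [{"x":-0.05,"y":0,"z":0,"spin":0,"hand":-1},{"x":-0.05,"y":0,"z":0,"spin":0,"hand":-1},{"x":0,"y":0,"z":0,"spin":0,"hand":-1},{"x":0,"y":0,"z":0,"spin":0,"hand":-1}]}}

```text
clock: 33.1
ee_pos: [504.6, 186.9, 328.4]
orientation: [-0.551, 0.552, 0.443, -0.442]
contact_force: [0.3, 0.9, 0.1]
finger_gap: 0.2
```

```bash
python3 f.py; python3 - <<'E'
from h import *
sc=snap('scene','s22');
cv2.imwrite('pics/s22z.png',cv2.resize(sc[130:310,230:400],None,fx=4.4,fy=3.3,interpolation=cv2.INTER_CUBIC))
for n in ['chisel','tape_roll','offcut','screwdriver']: print(n,[(np.round(x['position'],1),round(x['p'],2)) for x in ctrl.tip_of(n,'scene')[:1]])
E
```

```text
t 33.3 tcp [505.  186.8 327.5] F [0.01 0.23 0.11] T [-0.021  0.016  0.016]
chisel [(array([ 496. , -198.8,   -0.7]), 0.73)]
tape_roll [(array([458.4, 313.2,  -3.7]), 0.85)]
offcut [(array([ 516.6, -499.4,   -1.6]), 0.72)]
screwdriver []
```

View pics/s22z.png

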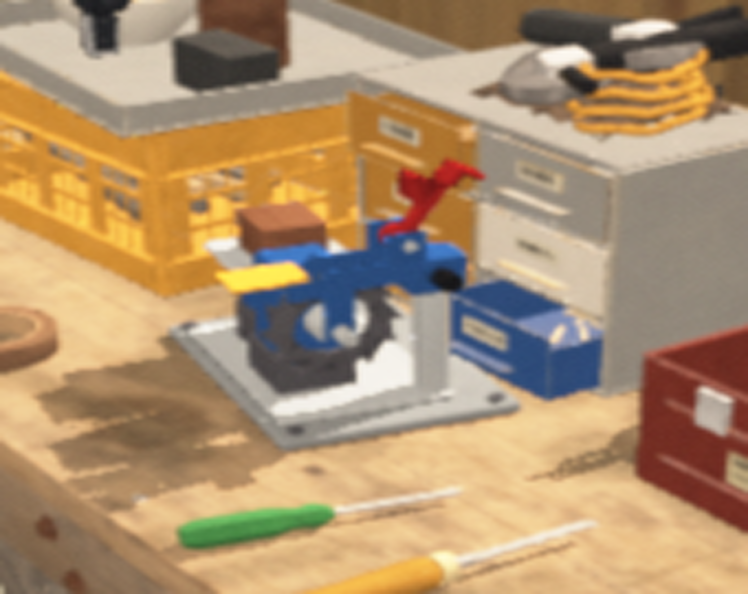

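```bash
python3 -c "
from h import *
print(ctrl.finish_job())"
```

```text
the job is handed in; nothing more can be done
None
```

I lifted the pawl with the screwdriver blade and flicked it over backwards. Then I laid the screwdriver on the bench, pressed the lift table down by the block, and handed the job in at about 33 s. `finish_job` reports no verdict.

- **Pawl:** I felt for the sill with about 2 N, slid the blade under the tail and followed the tail's arc up and over. The last pictures show the pawl lying back on its stop, clear of the wheel. Only the blade touched the pawl, and forces at the blade stayed around 1–2 N.
- **Table:** It went down under about 9 N. At a TCP height of about 143.7 mm it stopped moving and the force rose. I expected the stop at about 141–143 mm, so I take the table to be fully down. I could not read the joint itself.
- **Force at the stop:** It briefly reached 22.6 N upwards (about 24 N with the sideways part), close to the 25 N limit. I backed off at once.
- **Screwdriver:** It lies flat on the bench near (486, -93) mm, clear of the lift. The wrist camera's network located it there after release. In the last scene picture the network missed it, but it is plainly visible lying there.
- **Other objects:** The network finds the chisel, tape roll and offcut where they were, to within its accuracy of a few mm.

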